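# Pack the culture dishes into the carrier and press its cover home

### The job

Lift the cover off the dish carrier and set it down flat on the bench, then stack every loose culture dish in one straight, centred, upright pile on the carrier's lift platform, letting each down gently until it rests and not shoving the stiff platform down. When all the dishes are in, put the cover back on and press it down, pile and all, until it sits flush on both end panels. Let go, and leave the bottle, the timer and the beaker where they stand.

Things in the scene. Friction and masses are not known exactly. Their poses are not given: they have to be found in the camera images.
- carrier: Fixed dish carrier: grey base 124 x 92 x 18 mm (x, y, z), two upright end panels 70 mm wide (y), 8 mm thick, at x = -45..-37 and 37..45 mm, rim at z = 110 mm. Its +y and -y sides are open: fingers closing along its y reach in beside a dish. Origin: centre of the underside, on the bench. A round lift platform, 64 mm across, stands in the middle, its top at an unknown 69 to 81 mm at the start.
- platform (a joint): How far the platform has been pushed down since the start, m (0 to 0.052; its height is not reported). Friction alone holds it (11 N, plus 60 N per m/s of speed): it bears dishes and cover, and stays where it is pushed. Keep it under 0.010 until all dishes are in. With the dishes in, the laid-on cover stands 2 to 48 mm above the panels and is to be pressed down that far.
- cover: Loose cover, 0.18 kg: metal flange 98 x 72 x 5 mm (x, y, z); beneath it a round pad, 60 mm across, to z = -5 mm, that goes between the panels and presses on the top dish; on top a black grip bar 52 mm (x) by 16 mm (y), z = 5 to 35 mm. Origin: centre of the flange's underside. At the start and when seated its flange rests on both panels, x along the carrier's x; on the bench it stands on the pad.
- dish_a: Loose round culture dish, 62 mm across and 14 mm high, 0.035 kg, may be absent (None). Closed, plain, flat above and below; one on another they pile at about 12 mm a dish. Origin: centre of its underside; z up.
- dish_b: Loose round culture dish, 62 mm across and 14 mm high, 0.035 kg, may be absent (None). Closed, plain, flat above and below; one on another they pile at about 12 mm a dish. Origin: centre of its underside; z up.
- dish_c: Loose round culture dish, 62 mm across and 14 mm high, 0.035 kg, may be absent (None). Closed, plain, flat above and below; one on another they pile at about 12 mm a dish. Origin: centre of its underside; z up.
- dish_d: Loose round culture dish, 62 mm across and 14 mm high, 0.035 kg, may be absent (None). Closed, plain, flat above and below; one on another they pile at about 12 mm a dish. Origin: centre of its underside; z up.
- dish_e: Loose round culture dish, 62 mm across and 14 mm high, 0.035 kg, may be absent (None). Closed, plain, flat above and below; one on another they pile at about 12 mm a dish. Origin: centre of its underside; z up.
- dish_f: Loose round culture dish, 62 mm across and 14 mm high, 0.035 kg, may be absent (None). Closed, plain, flat above and below; one on another they pile at about 12 mm a dish. Origin: centre of its underside; z up.
- agar_bottle: Bystander: glass bottle with screw cap, 58 mm across, 103 mm high. Origin: centre of its underside. To be left alone.
- bench_timer: Bystander: flat bench timer, 58 x 62 x 18 mm. Origin: centre of its underside. To be left alone.
- small_beaker: Bystander: small beaker, 47 mm across, 57 mm high. Origin: centre of its underside. To be left alone.
Not all that is in view belongs to the job. Leave any black look-alike of the dish_c alone.

How it is judged:
On the way, in this order (a step that is already met when the one before it is completed fails the run):
1. the cover lies flat on the bench, clear of the carrier (horizontal distance between cover and carrier above 0.1 m and height (world z) of cover below 0.02 m and angle between cover's own z axis and vertical below 0.15 rad and linear speed of cover below 0.02 m/s), for 0.2 s.
2. all the dishes are piled straight and level on the lift platform, which has been pushed down less than 10 mm so far (horizontal distance between each of dish_a, dish_b, dish_c, dish_d, dish_e, dish_f and carrier below 0.01 m and height (world z) of each of dish_a, dish_b, dish_c, dish_d, dish_e, dish_f above 0.026 m and angle between each of dish_a, dish_b, dish_c, dish_d, dish_e, dish_f's own z axis and vertical below 0.08 rad and linear speed of each of dish_a, dish_b, dish_c, dish_d, dish_e, dish_f below 0.02 m/s and value of joint platform below 0.01 m), for 0.2 s.
At the end, for the whole second after the job is handed in: every dish present lies level (0.08 rad), at rest, its centre within 10 mm of the carrier's axis; the cover is released on both panels, origin 107 to 112 mm up, within 10 mm (x) and 12 mm (y) of the axis, tilt under 0.03 rad, turned under 0.15 rad (horizontal distance between each of dish_a, dish_b, dish_c, dish_d, dish_e, dish_f and carrier below 0.01 m and height (world z) of each of dish_a, dish_b, dish_c, dish_d, dish_e, dish_f above 0.026 m and angle between each of dish_a, dish_b, dish_c, dish_d, dish_e, dish_f's own z axis and vertical below 0.08 rad and linear speed of each of dish_a, dish_b, dish_c, dish_d, dish_e, dish_f below 0.02 m/s and x of cover in the frame of carrier between -0.01 and 0.01 m and y of cover in the frame of carrier between -0.012 and 0.012 m and z of cover in the frame of carrier between 0.107 and 0.112 m and angle between cover's own z axis and vertical below 0.03 rad and angle between the x axis of cover and the x axis of carrier, either way round below 0.15 rad and linear speed of cover below 0.01 m/s); the robot touches nothing.
It fails at once if agar bottle pushed away by more than 25 mm (distance of agar_bottle from where it was at the start of the episode above 0.025 m).
It fails at once if bench timer pushed away by more than 25 mm (distance of bench_timer from where it was at the start of the episode above 0.025 m).
It fails at once if small beaker pushed away by more than 25 mm (distance of small_beaker from where it was at the start of the episode above 0.025 m).
Of dish_a, dish_b, dish_c, dish_d, dish_e, dish_f only 4 to 6 are there at a start; the rules pass over those that are not, and their reading is None.
At some moment in a run one of dish_a, dish_b, dish_c, dish_d, dish_e, dish_f, cover may be knocked a few centimetres aside while the robot is not near it.
Once in a run the grip may slacken for a moment while it holds something.
It also fails if it takes over 210 s, if anything falls off the work surface, if the arm or the gripper's body presses on something with over 40 N, if the wrist force passes 120 N, or if a joint passes its speed limit or range.

### The arm

A 6-joint arm with a two-finger parallel gripper is mounted at the origin on a cart in front of the work surface, level with it; the furniture and walls round the work are solid. World frame = base frame: x ahead of the robot, y to its left, z up, the work surface at z = 0. Lengths are in m, angles in rad, forces in N, time in s.
With the tool pointing down it reaches from about 0.375 to 0.975 m from the base axis. Payload 3.8 kg.
Tool frame: the origin (TCP) lies between the finger pads; the fingertips stand 22 mm ahead of it and the grasp point (between the pads) lies 3 mm ahead of it (bot.finger_overhang is the distance from the TCP to the fingertips, in m); x points along the fingers, y is the direction in which the jaws open and shut, and the axes are right-handed (so a half turn about x gives the same grasp; the last joint's range is limited). The gripper opens to 85 mm and grips with 20 to 120 N. Pads are 22 mm wide; open, the fingers measure 114 mm over their backs; the gripper's body (76 mm by 85 mm) begins 54 mm behind the grasp point. The pads swing forward as they close: fully open they stand 13 mm farther back than shut.
Start: joints at [1.122, 0.264, 1.604, -0, 1.274, -0.037], TCP at [0.27, 0.619, 0.253] pointing down, gripper open.
Joint ranges: [-2.63, 2.63], [-0.94, 2.18], [0.31, 2.57], [-1.31, 4.45], [0, 2.66], [-2.55, 2.55]. Speed limits (rad/s): [2.57, 2.57, 3.14, 3.14, 3.14, 3.14].

### API

Orientations are given as a rotation vector (axis times angle).
In Python, from workcell import bot gives the robot as it stands. The module is installed in compiled form; this text tells all that it offers.
- The arm moves only by the tool arm_command, never from a script. Its argument "series" is a list that holds one entry, the list of rows, each a list of 7 numbers: the turn, a rotation vector about the tool's x, y, z in rad, then the shift along the tool's x, y, z in cm, then the opening, from 0 (shut) to 1 (fully open). In form: [[[rx, ry, rz, x, y, z, grip], ...]]. A call has 1 to 10 rows; each row shifts and turns the pose as measured when the row begins, along the tool's axes as they then stand; what a row does not reach is not made up. A row lasts 1/10 s, in which the tool goes at most 50 mm and 8.59 degrees, less where a joint would pass 70% of its speed; a pose out of reach is approached as far as the arm can. A call is refused whole if a number of a shift passes 5 or a number of a turn 0.15, either way. A call with a gripper value outside its range is refused whole. The fingers move at their own pace and stop on an object; "newtons" is the grip in N (left out, the last holds). Time passes only in rows, so rows that do not move let the fingers close. It gives the time, the measured TCP pose, the force and the opening at its end, in the units of the state.
- bot.read_state(): the state, without advancing time (a new reading comes with each control period).
- bot.read_camera(name): name is "side" or "top" or "wrist"; returns (picture, depth): 420x560x3 uint8, blue, green, red; 420x560 float32, m along the optical axis (not along the pixel's ray), 0 where there is no reading.
- bot.camera_info(name): a dict with "K" (3x3 intrinsics, pixels), "extrinsics" (4x4, takes a point from camera to world coordinates). Camera axes: x right, y down, z forward; pixel columns grow to the right and rows downward; lengths in m; the calibration is good to about 2 mm. A picture is of the moment at which its call begins: read the wrist's pose just before it. camera_info takes no time and is no camera call; for the wrist camera it gives the pose at the moment of the call.
- bot.finish_job(): hands the job in, once; it reports no verdict.
The state is a dict: "time": time; "q": joint angles; "joint_vel": joint speeds; "joint_torque": joint torques, N m; "tool_pos": TCP position; "tcp_rot": TCP orientation; "wrist_force": force on the tool from outside, world axes, zero at the start; "torque": the same for the moment, N m; "width": opening from 0.0 (shut) to 1.0 (fully open).
Only numpy, scipy, OpenCV 4.12 (cv2) and the standard library are available. Lean on these libraries where they do the work, as an engineer would, in place of code of your own. Each camera call takes 0.05 s, during which the arm holds its last target.

## Working session

There is one attempt and no reset: what is moved stays moved. The work goes in short steps, Python scripts to look and compute and a tool call to move; the robot and the scene stay as the last step left them, time stands still between calls to the robot, and variables do not carry over. Pictures are saved under pics/ and viewed, and the job is handed in when it is done.

Besides the shell and the picture viewer there is one more tool, called after ">>>" as name(argument=value, ...), one argument or row to a line, values as JSON. arm_command: Moves the arm, as the interface text tells. Its arguments: {"type":"object","properties":{"series":{"type":"array"},"newtons":{"type":"number"}},"required":["series"]}

```bash
mkdir -p pics; ls
cat > h.py <<'E'
import numpy as np, cv2
from scipy.spatial.transform import Rotation as R
from workcell import bot
def cam(n,fn=None):
    info=bot.camera_info(n); im,d=bot.read_camera(n)
    if fn: cv2.imwrite('pics/'+fn,im)
    return im,d,np.array(info['K']),np.array(info['extrinsics'])
def pts(d,K,E):
    v,u=np.mgrid[0:d.shape[0],0:d.shape[1]]
    P=np.stack([(u-K[0,2])/K[0,0]*d,(v-K[1,2])/K[1,1]*d,d],-1)
    return P@E[:3,:3].T+E[:3,3]
def ray(u,v,z,K,E):
    r=E[:3,:3]@np.array([(u-K[0,2])/K[0,0],(v-K[1,2])/K[1,1],1]); o=E[:3,3]
    return o+r*(z-o[2])/r[2]
def st():
    s=bot.read_state(); print({k:np.round(v,4) for k,v in s.items() if k not in('joint_vel','joint_torque')})
    print(np.round(R.from_rotvec(s['tcp_rot']).as_matrix(),3)); return s
E
python3 - <<'E'
from h import *
st()
for n in('top','side','wrist'):
    im,d,K,E=cam(n,n+'0.png'); print(n,K.round(1).tolist(),E.round(3).tolist(), d.min(),d.max())
    np.savez('pics/%s0.npz'%n,im=im,d=d,K=K,E=E)
E
```

```text
pics
{'time': np.float64(0.0), 'q': array([ 1.1221,  0.2648,  1.6054,  0.    ,  1.2737, -0.0369]), 'tool_pos': array([0.2699, 0.6179, 0.2519]), 'tcp_rot': array([ 0.3213,  1.5471, -0.3248]), 'wrist_force': array([-0.7932, -0.1208, -0.0832]), 'torque': array([-0.0118,  0.0046, -0.0429]), 'width': np.float64(1.0017)}
[[-0.001  0.4    0.916]
 [-0.002  0.916 -0.4  ]
 [-1.    -0.002 -0.   ]]
top [[459.2, 0.0, 279.8], [0.0, 459.2, 203.3], [0.0, 0.0, 1.0]] [[0.063, -0.976, 0.207, 0.267], [-0.998, -0.063, 0.009, -0.022], [0.005, -0.207, -0.978, 1.468], [0.0, 0.0, 0.0, 1.0]] 0.0 2.4658525
side [[382.1, 0.0, 274.0], [0.0, 382.1, 207.8], [0.0, 0.0, 1.0]] [[-0.86, -0.227, 0.458, 0.055], [-0.511, 0.383, -0.77, 0.795], [-0.001, -0.895, -0.445, 0.572], [0.0, 0.0, 0.0, 1.0]] 0.0 3.7481215
wrist [[334.4, 0.0, 273.4], [0.0, 334.4, 205.7], [0.0, 0.0, 1.0]] [[0.402, 0.876, 0.268, 0.202], [0.916, -0.383, -0.12, 0.649], [-0.003, 0.294, -0.956, 0.372], [0.0, 0.0, 0.0, 1.0]] 0.0 1.4369454
```

View pics/top0.png

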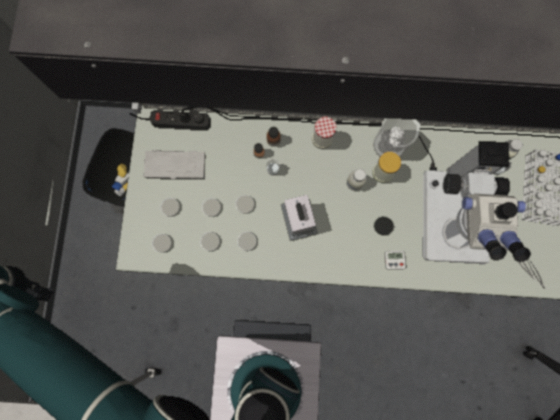

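View pics/side0.png

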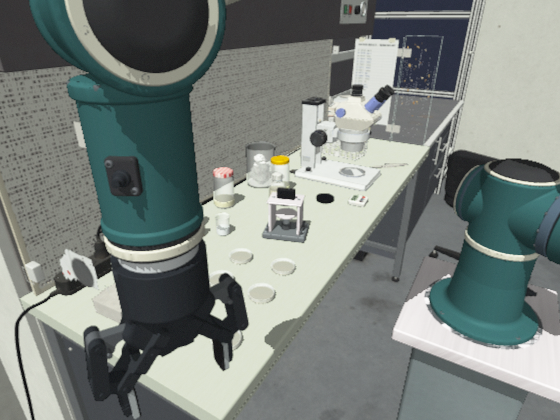

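View pics/wrist0.png

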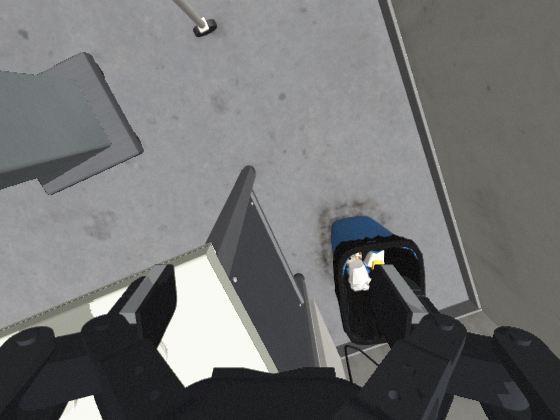

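The top view shows six pale dishes at about (172,207), (213,208), (246,204), (163,242), (210,241) and (248,241). The carrier and cover are at (298,215), the black look-alike at (384,226) and the timer at (396,260). I'll measure them now.

Run:
```python
from h import *
z=np.load('pics/top0.npz'); im,d,K,E=[z[k] for k in('im','d','K','E')]
P=pts(d,K,E)
zz=P[...,2]
# bench plane check
bench=(P[...,0]>0.45)&(P[...,0]<0.9)&(abs(zz)<.006)&(d>0)
print('bench z',np.median(zz[bench]))
z0=np.median(zz[bench])
m=((zz>0.008)&(zz<0.3)&(d>0)&(P[...,0]>0.3)&(P[...,0]<0.85)).astype(np.uint8)
n,l,s,c=cv2.connectedComponentsWithStats(m)
for i in range(1,n):
    if s[i,4]>20:
        q=P[l==i]; print(i,s[i].tolist(),c[i].round(1),q[:,:2].mean(0).round(4),'ext',(np.percentile(q[:,:2],98,0)-np.percentile(q[:,:2],2,0)).round(3),'z',np.percentile(q[:,2],[50,98]).round(4))
cv2.imwrite('pics/crop0.png',cv2.resize(im[130:290,120:430],None,fx=2.5,fy=2.5,interpolation=cv2.INTER_CUBIC))
```

```text
bench z -0.0006976746600388939
1 [132, 104, 9, 10, 72] [136.1 108.6] [0.8396 0.4703] ext [0.017 0.021] z [0.0909 0.1031]
2 [138, 107, 73, 24, 988] [179.7 120.3] [0.8262 0.3377] ext [0.04 0.21] z [0.0398 0.119 ]
4 [207, 108, 25, 13, 49] [219.3 114. ] [0.846  0.2049] ext [0.006 0.059] z [0.0665 0.1154]
6 [312, 117, 24, 32, 594] [323.3 132.5] [ 0.7916 -0.1318] ext [0.061 0.062] z [0.1217 0.1298]
7 [372, 119, 49, 64, 1880] [392.3 146.6] [ 0.7613 -0.3505] ext [0.181 0.107] z [0.1032 0.1492]
9 [266, 127, 15, 20, 233] [273.  136.6] [0.7837 0.0264] ext [0.037 0.046] z [0.0545 0.0886]
14 [422, 139, 138, 126, 10153] [481.8 199.2] [ 0.6029 -0.6171] ext [0.354 0.41 ] z [0.0638 0.2975]
18 [253, 143, 12, 15, 141] [258.2 150.3] [0.7375 0.0716] ext [0.031 0.033] z [0.0509 0.0706]
34 [143, 150, 62, 30, 1688] [173.8 164.5] [0.6759 0.3416] ext [0.089 0.187] z [0.0368 0.0434]
42 [266, 159, 14, 17, 184] [272.2 166.5] [0.6913 0.023 ] ext [0.041 0.04 ] z [0.0247 0.0582]
48 [346, 169, 21, 22, 334] [356.  179.6] [ 0.6529 -0.2434] ext [0.046 0.052] z [0.0707 0.107 ]
64 [235, 195, 19, 19, 259] [244.  203.8] [0.5657 0.1065] ext [0.055 0.057] z [0.0125 0.0192]
65 [281, 195, 36, 46, 1153] [298.2 217.7] [ 0.5172 -0.0686] ext [0.109 0.1  ] z [0.1125 0.145 ]
71 [160, 198, 19, 19, 248] [169.1 206.7] [0.5406 0.3474] ext [0.055 0.055] z [0.0119 0.0181]
72 [201, 198, 19, 19, 252] [210.4 206.7] [0.5492 0.214 ] ext [0.056 0.055] z [0.0126 0.0191]
98 [374, 217, 19, 19, 269] [382.9 225.7] [ 0.5225 -0.3435] ext [0.055 0.057] z [0.0133 0.0198]
123 [200, 232, 19, 20, 258] [209.1 241.2] [0.4372 0.2078] ext [0.055 0.056] z [0.0123 0.019 ]
125 [237, 232, 19, 19, 272] [246.1 240.9] [0.4456 0.0904] ext [0.056 0.055] z [0.0129 0.0196]
127 [152, 234, 19, 19, 259] [161.1 242.8] [0.4225 0.3595] ext [0.054 0.054] z [0.0118 0.0186]
138 [385, 251, 21, 19, 361] [394.5 259.9] [ 0.4151 -0.3815] ext [0.056 0.06 ] z [0.0157 0.0217]
```

View pics/crop0.png

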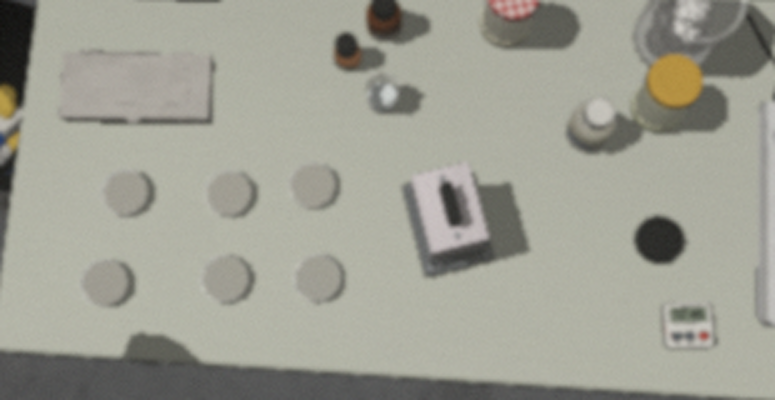

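```bash
python3 - <<'E'
from h import *
print(bot.finger_overhang)
z=np.load('pics/top0.npz'); im,d,K,E=[z[k] for k in('im','d','K','E')]
g=im.max(2)
def blobs(m,lo,hi):
    n,l,s,c=cv2.connectedComponentsWithStats(m.astype(np.uint8))
    return [(c[i].round(1),s[i].tolist()) for i in range(1,n) if lo<s[i,4]<hi]
roi=np.zeros(g.shape,bool);roi[180:270,150:410]=1
for b in blobs((g<60)&roi,60,600):print('black',b)
lab=cv2.cvtColor(im,cv2.COLOR_BGR2LAB)
print([im[v,u].tolist() for u,v in((172,207),(190,207),(230,225),(298,205),(283,230))])
E
python3 - <<'E'
import cv2
im=cv2.imread('pics/top0.png')
cv2.imwrite('pics/c1.png',cv2.resize(im[180:250,260:340],None,fx=8,fy=8,interpolation=cv2.INTER_CUBIC))
E
```

```text
0.022
black (array([383.5, 225.6]), [375, 218, 18, 16, 228])
[[145, 157, 159], [165, 177, 176], [165, 178, 176], [49, 51, 50], [164, 177, 176]]
```

View pics/c1.png

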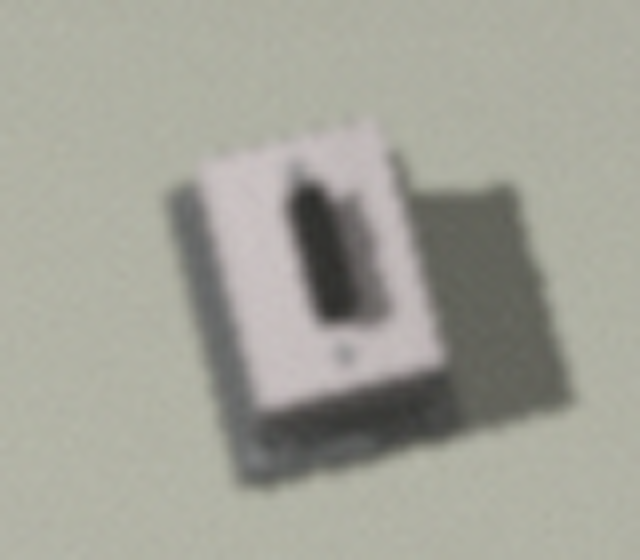

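The crop shows the light flange with corners at roughly (285,200), (307,195), (315,225) and (292,231). The bar is near (300,212), and the carrier is turned about 12° in the image.

```bash
cat >> h.py <<'E'
def flange(im,K,E,z,roi):
    m=np.zeros(im.shape[:2],np.uint8); b=im.astype(int)
    m[(b[...,2]-b[...,1]>3)&(b[...,2]>130)]=1
    k=np.zeros_like(m); x0,y0,x1,y1=roi; k[y0:y1,x0:x1]=m[y0:y1,x0:x1]
    k=cv2.morphologyEx(k,cv2.MORPH_OPEN,np.ones((3,3)))
    cs,_=cv2.findContours(k,cv2.RETR_EXTERNAL,cv2.CHAIN_APPROX_NONE)
    c=max(cs,key=cv2.contourArea)[:,0]
    W=np.array([ray(u,v,z,K,E)[:2] for u,v in c])
    r=cv2.minAreaRect((W*1000).astype(np.float32)); bx=cv2.boxPoints(r)/1000
    e=[bx[1]-bx[0],bx[2]-bx[1]]; e=max(e,key=np.linalg.norm)
    return np.array(r[0])/1000,np.array(r[1]),np.arctan2(e[1],e[0])
E
python3 - <<'E'
from h import *
z=np.load('pics/top0.npz'); im,d,K,E=[z[k] for k in('im','d','K','E')]
print(flange(im,K,E,0.115,(270,180,330,250)))
# depth-based base & flange
P=pts(d,K,E)[180:255,265:335].reshape(-1,3)
for lo,hi in((.105,.125),(.012,.024),(.13,.16)):
    q=P[(P[:,2]>lo)&(P[:,2]<hi)][:,:2]; r=cv2.minAreaRect((q*1000).astype(np.float32)); print(lo,len(q),r,q.mean(0))
E
cp h.py h2.py
```

```text
(array([ 0.52899963, -0.07061031]), array([98.25508118, 73.98475647]), np.float32(0.32195657))
0.105 663 ((528.8534545898438, -69.8384017944336), (98.1827163696289, 71.83807373046875), 17.720273971557617) [ 0.52781992 -0.06966484]
0.012 235 ((527.779296875, -71.3547134399414), (124.19036102294922, 91.55644226074219), 18.262184143066406) [ 0.50281292 -0.05671792]
0.13 98 ((528.253662109375, -69.76805114746094), (51.09828567504883, 15.87848949432373), 18.726091384887695) [ 0.5269701  -0.06981738]
```

>>> arm_command(
  series=[
    [[0.15,0,0,0,0,0,1],[0.15,0,0,0,0,0,1],[0.15,0,0,0,0,0,1],[0.15,0,0,0,0,0,1],[0.15,0,0,0,0,0,1],[0.15,0,0,0,0,0,1],[0.15,0,0,0,0,0,1],[0.15,0,0,0,0,0,1],[0.15,0,0,0,0,0,1],[0.15,0,0,0,0,0,1]],
  ],
  newtons=60,
)

```text
time: 1.15
tool_pos: [0.2686, 0.6153, 0.2462]
tcp_rot: [1.45, 1.019, -1.468]
wrist_force: [-1.3, -0.2, 0.5]
width: 0.996
```

```bash
cat >> h.py <<'E'
def go(x,y,z,yaw,verbose=True):
    "print the tool-frame turn and shift to a pose (tool down, tool y at yaw)"
    s=bot.read_state(); M=R.from_rotvec(s['tcp_rot']).as_matrix(); p=np.array(s['tool_pos'])
    T=np.array([[0,np.cos(yaw),np.sin(yaw)],[0,np.sin(yaw),-np.cos(yaw)],[-1,0,0]])
    # z = x cross y
    T[:,2]=np.cross(T[:,0],T[:,1])
    rv=R.from_matrix(M.T@T).as_rotvec()
    print('t',round(float(s['time']),2),'pos',p.round(4),'yaw',round(np.degrees(np.arctan2(M[1,1],M[0,1])),2),'w',round(float(s['width']),3),'F',np.round(s['wrist_force'],1),'q6',np.round(s['q'][5],2))
    print(' turn',rv.round(3),'shift now cm',(M.T@(np.array([x,y,z])-p)*100).round(2),'after turn',(T.T@(np.array([x,y,z])-p)*100).round(2))
C=np.array([0.5284,-0.0702]); YAW=np.radians(18.2-90)
E
python3 -c "
from h import *
go(*C,.25,YAW)"
```

```text
t 1.15 pos [0.2686 0.6153 0.2462] yaw -19.89 w 0.996 F [-1.3 -0.2  0.5] q6 1.47
 turn [ 0.906  0.011 -0.004] shift now cm [ 0.21 47.75 55.62] after turn [-0.38 73.23 -3.27]
```

>>> arm_command(
  series=[
    [[0,0,0,0,3.1,3.7,1],[0,0,0,0,3.1,3.7,1],[0,0,0,0,3.1,3.7,1],[0,0,0,0,3.1,3.7,1],[0,0,0,0,3.1,3.7,1],[0,0,0,0,3.1,3.7,1],[0,0,0,0,3.1,3.7,1],[0,0,0,0,3.1,3.7,1],[0,0,0,0,3.1,3.7,1],[0,0,0,0,3.1,3.7,1]],
  ],
)

```text
time: 2.15
tool_pos: [0.4346, 0.1508, 0.2456]
tcp_rot: [1.442, 1.022, -1.464]
wrist_force: [1.9, -0.1, 0.1]
width: 1.004
```

```bash
python3 -c "
from h import *
go(*C,.22,YAW)"
```

```text
t 2.15 pos [0.4346 0.1508 0.2456] yaw -19.43 w 1.004 F [ 1.9 -0.1  0.1] q6 0.63
 turn [ 0.914  0.014 -0.005] shift now cm [ 2.77 16.21 17.68] after turn [ 2.56 23.92 -2.01]
```

>>> arm_command(
  series=[
    [[0.15,0,0,0.3,0,0,1],[0.15,0,0,0.3,0,0,1],[0.15,0,0,0.3,0,0,1],[0.15,0,0,0.3,0,0,1],[0.15,0,0,0.3,0,0,1],[0.15,0,0,0,0,0,1],[0,0,0,0,4.8,-0.4,1],[0,0,0,0,4.8,-0.4,1],[0,0,0,0,4.8,-0.4,1],[0,0,0,0,4.8,-0.4,1]],
  ],
)

```text
time: 3.15
tool_pos: [0.5117, -0.0347, 0.2299]
tcp_rot: [2.026, 0.331, -2.047]
wrist_force: [0.6, 0.6, -0.2]
width: 0.997
```

```bash
python3 -c "
from h import *
go(*C,.141,YAW)"
```

```text
t 3.15 pos [ 0.5117 -0.0347  0.2299] yaw -70.93 w 0.997 F [ 0.6  0.6 -0.2] q6 1.13
 turn [ 0.015  0.011 -0.009] shift now cm [ 8.92  3.82 -0.52] after turn [ 8.89  3.89 -0.48]
```

>>> arm_command(
  series=[
    [[0.015,0.011,-0.009,0,3.9,-0.5,1],[0,0,0,2,0.2,0,1],[0,0,0,2,0,0,1],[0,0,0,2,0,0,1],[0,0,0,1,0,0,1]],
  ],
)

```text
time: 3.65
tool_pos: [0.5342, -0.0818, 0.1598]
tcp_rot: [2.06, 0.315, -2.049]
wrist_force: [-0.9, 0.7, -1.3]
width: 1.003
```

Run:
```python
from h import *
go(*C,.141,YAW)
im,d,K,E=cam('wrist','w1.png')
```

```text
t 3.65 pos [ 0.5342 -0.0818  0.1598] yaw -72.39 w 1.003 F [-0.9  0.7 -1.3] q6 1.07
 turn [-0.01  -0.005 -0.004] shift now cm [ 1.88 -1.29  0.21] after turn [ 1.88 -1.28  0.18]
```

View pics/w1.png

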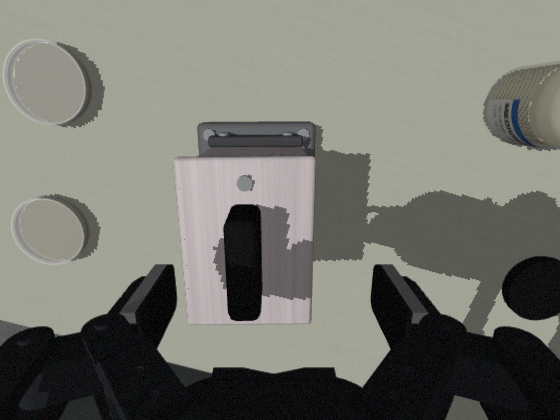

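The wrist view shows the bar at about x=243 while the jaws are centred near x=273. That matches the computed shift of −1.3 cm.

>>> arm_command(
  series=[
    [[-0.01,-0.005,-0.004,0,-1.2,0.2,1],[0,0,0,0,0,0,1],[0,0,0,0,0,0,1]],
  ],
)

```text
time: 4.0
tool_pos: [0.5276, -0.0691, 0.1595]
tcp_rot: [2.047, 0.331, -2.052]
wrist_force: [-0.6, -0.3, 0.4]
width: 0.998
```

Run:
```python
from h import *
go(*C,.141,YAW)
```

```text
t 4.0 pos [ 0.5276 -0.0691  0.1595] yaw -71.7 w 0.998 F [-0.6 -0.3  0.4] q6 1.07
 turn [0.002 0.002 0.001] shift now cm [ 1.85  0.13 -0.04] after turn [ 1.85  0.12 -0.04]
```

>>> arm_command(
  series=[
    [[0,0,0,0.9,0.1,0,1],[0,0,0,0.9,0,0,1],[0,0,0,0,0,0,1],[0,0,0,0,0,0,0],[0,0,0,0,0,0,0],[0,0,0,0,0,0,0],[0,0,0,0,0,0,0],[0,0,0,0,0,0,0],[0,0,0,0,0,0,0],[0,0,0,0,0,0,0]],
  ],
  newtons=80,
)

```text
time: 5.0
tool_pos: [0.5296, -0.07, 0.1427]
tcp_rot: [2.05, 0.33, -2.046]
wrist_force: [-0.4, -0.4, -1.8]
width: 0.172
```

Run:
```python
from h import *
go(*C,.141,YAW)
im,d,K,E=cam('wrist','w2.png')
```

```text
t 5.0 pos [ 0.5296 -0.07    0.1427] yaw -71.65 w 0.172 F [-0.4 -0.4 -1.8] q6 1.07
 turn [ 0.003 -0.002 -0.001] shift now cm [ 0.17 -0.02  0.13] after turn [ 0.17 -0.02  0.13]
```

View pics/w2.png

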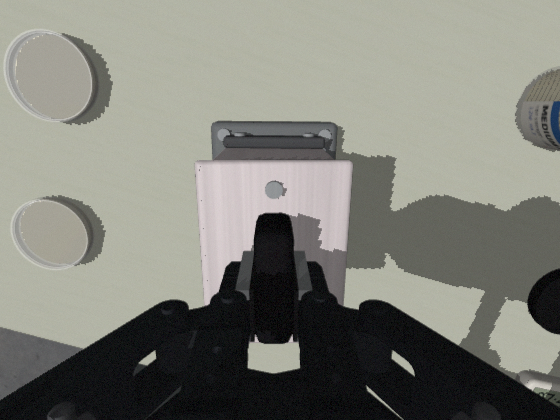

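The bar is held (width 0.17) and the cover is centred in the jaws. Lifting it now.

>>> arm_command(
  series=[
    [[0,0,0,-1,0,0,0],[0,0,0,-2,0,0,0],[0,0,0,-2,0,0,0],[0,0,0,-2,0,0,0],[0,0,0,-1,0,0,0],[0,0,0,0,0,0,0]],
  ],
)

```text
time: 5.65
tool_pos: [0.5278, -0.0697, 0.2258]
tcp_rot: [2.047, 0.332, -2.05]
wrist_force: [-0.3, -0.2, -1.5]
width: 0.175
```

Run:
```python
from h import *
go(.47,-.215,.038,YAW)
```

```text
t 5.65 pos [ 0.5278 -0.0697  0.2258] yaw -71.65 w 0.175 F [-0.3 -0.2 -1.5] q6 1.07
 turn [0.003 0.002 0.001] shift now cm [18.78 11.99 10.03] after turn [18.78 12.   10.03]
```

>>> arm_command(
  series=[
    [[0,0,0,0,1.5,1.2,0],[0,0,0,0,3,2.5,0],[0,0,0,0,3,2.5,0],[0,0,0,0,2.5,2.2,0],[0,0,0,0,0.8,0.6,0],[0,0,0,0,0,0,0],[0,0,0,0,0,0,0]],
  ],
)

```text
time: 6.35
tool_pos: [0.4732, -0.2023, 0.2208]
tcp_rot: [2.043, 0.339, -2.055]
wrist_force: [0.6, 0.2, -1.8]
width: 0.174
```

Run:
```python
from h import *
go(.47,-.215,.038,YAW)
im,d,K,E=cam('wrist','w3.png')
```

```text
t 6.35 pos [ 0.4732 -0.2023  0.2208] yaw -71.51 w 0.174 F [ 0.6  0.2 -1.8] q6 0.79
 turn [0.005 0.005 0.006] shift now cm [18.28  1.21  0.62] after turn [18.28  1.1   0.7 ]
```

View pics/w3.png

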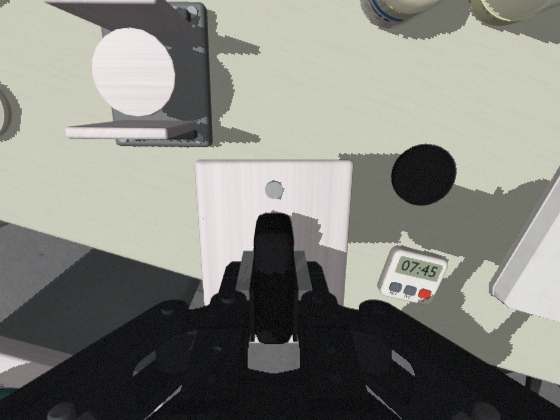

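The cover hangs level with free bench below it. The black dish is at (424,174) and the timer at (414,275), both clear. Lowering.

>>> arm_command(
  series=[
    [[0.005,0.005,0.006,2,0.8,0.5,0],[0,0,0,3,0,0,0],[0,0,0,3,0,0,0],[0,0,0,3,0,0,0],[0,0,0,3,0,0,0],[0,0,0,1.5,0,0,0],[0,0,0,0.5,0,0,0],[0,0,0,0,0,0,0]],
  ],
)

```text
time: 7.2
tool_pos: [0.4781, -0.2024, 0.057]
tcp_rot: [2.048, 0.341, -2.036]
wrist_force: [-0.1, 0.3, -1.3]
width: 0.168
```

Run:
```python
from h import *
go(.47,-.215,.038,YAW)
```

```text
t 7.2 pos [ 0.4781 -0.2024  0.057 ] yaw -71.04 w 0.168 F [-0.1  0.3 -1.3] q6 0.79
 turn [ 0.013 -0.006 -0.001] shift now cm [1.9  0.92 1.19] after turn [1.9  0.94 1.16]
```

>>> arm_command(
  series=[
    [[0.013,-0.006,0,0.6,0,0,0],[0,0,0,0.6,0,0,0],[0,0,0,0.3,0,0,0],[0,0,0,0.2,0,0,0],[0,0,0,0.1,0,0,0],[0,0,0,0,0,0,0]],
  ],
)

```text
time: 7.8
tool_pos: [0.4821, -0.203, 0.0418]
tcp_rot: [2.054, 0.323, -2.041]
wrist_force: [0.3, 0.2, -2.0]
width: 0.166
```

Run:
```python
from h import *
go(.47,-.215,.038,YAW)
```

```text
t 7.8 pos [ 0.4821 -0.203   0.0418] yaw -71.78 w 0.166 F [ 0.3  0.2 -2. ] q6 0.81
 turn [ 0.    -0.005 -0.006] shift now cm [0.37 0.76 1.52] after turn [0.38 0.76 1.52]
```

>>> arm_command(
  series=[
    [[0,-0.005,-0.006,0.2,0,0,0],[0,0,0,0.15,0,0,0],[0,0,0,0.1,0,0,0],[0,0,0,0.1,0,0,0],[0,0,0,0,0,0,0]],
  ],
)

```text
time: 8.3
tool_pos: [0.4827, -0.2037, 0.0381]
tcp_rot: [2.051, 0.328, -2.049]
wrist_force: [-0.4, -0.7, -2.1]
width: 0.172
```

Run:
```python
from h import *
go(.47,-.215,.038,YAW)
im,d,K,E=cam('wrist','w4.png')
```

```text
t 8.3 pos [ 0.4827 -0.2037  0.0381] yaw -71.82 w 0.172 F [-0.4 -0.7 -2.1] q6 0.81
 turn [-0.    -0.001 -0.001] shift now cm [0.01 0.67 1.56] after turn [0.01 0.67 1.56]
```

>>> arm_command(
  series=[
    [[0,0,0,0.1,0,0,0],[0,0,0,0.1,0,0,0],[0,0,0,0,0,0,0]],
  ],
)

```text
time: 8.65
tool_pos: [0.483, -0.2039, 0.038]
tcp_rot: [2.05, 0.328, -2.049]
wrist_force: [-0.1, -0.7, -1.0]
width: 0.164
```

>>> arm_command(
  series=[
    [[0,0,0,0.15,0,0,0],[0,0,0,0.15,0,0,0],[0,0,0,0.1,0,0,0]],
  ],
)

```text
time: 8.95
tool_pos: [0.4832, -0.204, 0.0378]
tcp_rot: [2.049, 0.329, -2.051]
wrist_force: [-3.4, 1.8, 6.4]
width: 0.17
```

The bench carries the cover now, since the force has turned upward. Releasing and rising.

>>> arm_command(
  series=[
    [[0,0,0,0,0,0,1],[0,0,0,0,0,0,1],[0,0,0,0,0,0,1],[0,0,0,0,0,0,1],[0,0,0,-2,0,0,1],[0,0,0,-4,0,0,1],[0,0,0,-4,0,0,1],[0,0,0,-4,0,0,1],[0,0,0,-2,0,0,1],[0,0,0,0,0,0,1]],
  ],
)

```text
time: 9.95
tool_pos: [0.4821, -0.2035, 0.1998]
tcp_rot: [2.046, 0.332, -2.056]
wrist_force: [0.7, -0.0, 0.6]
width: 1.002
```

```bash
cat >> h.py <<'E'
def scan(fn=None,quiet=False):
    im,d,K,E=cam('top',fn); P=pts(d,K,E); zz=P[...,2]; out=[]
    m=((zz>0.007)&(zz<0.03)&(d>0)&(P[...,0]>0.36)&(P[...,0]<0.65)&(P[...,1]>-.42)&(P[...,1]<.5)).astype(np.uint8)
    n,l,s,c=cv2.connectedComponentsWithStats(m)
    for i in range(1,n):
        if s[i,4]>120:
            q=P[l==i]; r=cv2.minAreaRect((q[:,:2]*1000).astype(np.float32))
            print(np.round(r[0],1),np.round(r[1],1),round(r[2],1),'mean',q[:,:2].mean(0).round(4),s[i,4],'z',np.percentile(q[:,2],90).round(4),'col',im[int(c[i][1]),int(c[i][0])])
    return im,d,K,E
def stack(d,K,E):
    P=pts(d,K,E).reshape(-1,3)
    q=P[(np.hypot(P[:,0]-C[0],P[:,1]-C[1])<.033)&(P[:,2]>.05)&(P[:,2]<.25)]
    zt=np.percentile(q[:,2],80); q=q[abs(q[:,2]-zt)<.005]
    print('stack top',zt.round(4),'med',np.median(q[:,2]).round(4),'ctr',q[:,:2].mean(0).round(4),len(q))
E
python3 - <<'E'
from h import *
im,d,K,E=scan('top1.png'); stack(d,K,E)
P=pts(d,K,E).reshape(-1,3)
for lo,hi in((.1,.12),):
    q=P[(P[:,2]>lo)&(P[:,2]<hi)&(np.hypot(P[:,0]-C[0],P[:,1]-C[1])<.07)][:,:2]; r=cv2.minAreaRect((q*1000).astype(np.float32)); print('panels',len(q),r)
go(.4456,.0904,.15,YAW)
E
```

```text
[565.2 106.6] [59.6 58.5] 4.7 mean [0.5652 0.1066] 267 z 0.0167 col [159 171 173]
[541.2 347.1] [59.4 60.4] 12.4 mean [0.5405 0.3478] 266 z 0.0156 col [161 172 174]
[548.4 214. ] [60.4 59.6] 73.4 mean [0.5485 0.2137] 265 z 0.0158 col [158 169 173]
[527.4 -72. ] [122.8  91.6] 17.7 mean [ 0.5036 -0.059 ] 356 z 0.0255 col [128 129 128]
[437.7 208.4] [59.7 59.7] 33.5 mean [0.4377 0.2081] 272 z 0.0156 col [160 171 173]
[445.6  89.3] [57.9 60.6] 3.8 mean [0.4455 0.0902] 288 z 0.016 col [161 171 174]
[ 463.5 -212.7] [55.7 69.4] 16.0 mean [ 0.4642 -0.2174] 187 z 0.0145 col [40 42 42]
[421.8 359.8] [59.  58.3] 6.5 mean [0.4225 0.3594] 283 z 0.0158 col [158 168 172]
[ 415.3 -382.7] [57.4 61.5] 3.8 mean [ 0.415  -0.3817] 365 z 0.0201 col [172 181 181]
stack top 0.0705 med 0.0685 ctr [ 0.5287 -0.072 ] 244
panels 134 ((527.9268798828125, -70.76739501953125), (90.42675018310547, 68.30561828613281), 17.629423141479492)
t 10.0 pos [ 0.4815 -0.2032  0.1984] yaw -71.81 w 1.001 F [ 1.   0.4 -0.1] q6 0.81
 turn [-0.     0.005  0.005] shift now cm [  4.95 -28.99  -5.78] after turn [  4.84 -29.01  -5.76]
```

View pics/top1.png

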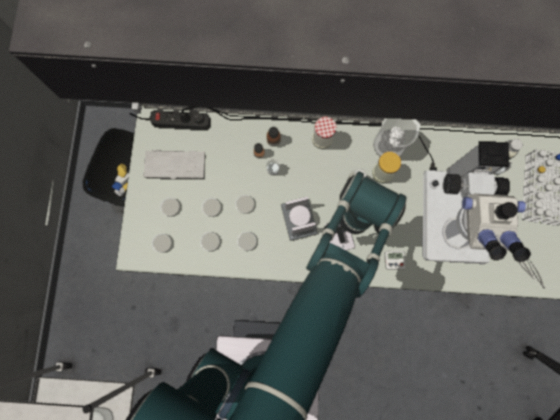

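Dishes, carrier (centre about 0.528, −0.071) and platform top (about 0.070) are all measured. The cover sits near (0.483,−0.204). I'll go to the nearest dish.

>>> arm_command(
  series=[
    [[0,0.005,0.005,0,-2,-0.4,1],[0,0,0,0,-4,-0.8,1],[0,0,0,0,-4,-0.8,1],[0,0,0,0,-4,-0.8,1],[0,0,0,0,-4,-0.8,1],[0,0,0,0,-4,-0.8,0.95],[0,0,0,1,-3,-0.8,0.9],[0,0,0,2,-2,-0.4,0.9],[0,0,0,1,0,0,0.9],[0,0,0,0,0,0,0.9]],
  ],
)

```text
time: 11.0
tool_pos: [0.4376, 0.0798, 0.1366]
tcp_rot: [2.025, 0.331, -2.082]
wrist_force: [-0.2, -0.4, -0.6]
width: 0.898
```

Run:
```python
from h import *
go(.4456,.0900,.03,YAW)
```

```text
t 11.0 pos [0.4376 0.0798 0.1366] yaw -71.99 w 0.898 F [-0.2 -0.4 -0.6] q6 1.38
 turn [-0.003  0.027  0.009] shift now cm [10.63 -0.62 -1.36] after turn [10.66 -0.72 -1.08]
```

>>> arm_command(
  series=[
    [[0,0.027,0.009,2,-0.7,-1.0,0.9],[0,0,0,3,0,0,0.9],[0,0,0,3,0,0,0.9],[0,0,0,1,0,0,0.9],[0,0,0,0,0,0,0.9],[0,0,0,0,0,0,0.9]],
  ],
)

```text
time: 11.6
tool_pos: [0.4458, 0.0844, 0.0431]
tcp_rot: [2.053, 0.318, -2.055]
wrist_force: [-0.1, 0.6, -0.5]
width: 0.901
```

Run:
```python
from h import *
go(.4456,.0900,.025,YAW)
im,d,K,E=cam('wrist','w5.png')
```

```text
t 11.6 pos [0.4458 0.0844 0.0431] yaw -72.3 w 0.901 F [-0.1  0.6 -0.5] q6 1.4
 turn [-0.009  0.001 -0.002] shift now cm [ 1.81 -0.54 -0.15] after turn [ 1.81 -0.54 -0.16]
```

View pics/w5.png

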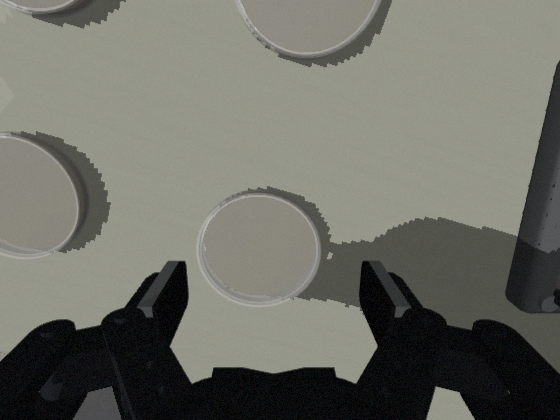

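The wrist view shows the dish at (261,248) between the jaws at x≈187 and x≈362, so it is about 5 mm left of centre. That agrees with the computed shift.

>>> arm_command(
  series=[
    [[-0.009,0,0,0.6,-0.5,-0.1,0.9],[0,0,0,0.6,0,0,0.9],[0,0,0,0.3,0,0,0.9],[0,0,0,0.3,0,0,0.9],[0,0,0,0.2,0,0,0.9],[0,0,0,0,0,0,0.9]],
  ],
)

```text
time: 12.25
tool_pos: [0.4493, 0.0904, 0.0259]
tcp_rot: [2.057, 0.328, -2.04]
wrist_force: [0.1, -0.3, -0.4]
width: 0.899
```

Run:
```python
from h import *
go(.4456,.0900,.022,YAW)
im,d,K,E=cam('side','s5.png')
cv2.imwrite('pics/s5c.png',cv2.resize(im[180:330,180:400],None,fx=3.5,fy=3.5))
```

```text
t 12.25 pos [0.4493 0.0904 0.0259] yaw -71.73 w 0.899 F [ 0.1 -0.3 -0.4] q6 1.4
 turn [ 0.001 -0.008 -0.003] shift now cm [ 0.38 -0.08  0.37] after turn [ 0.39 -0.08  0.37]
```

View pics/s5c.png

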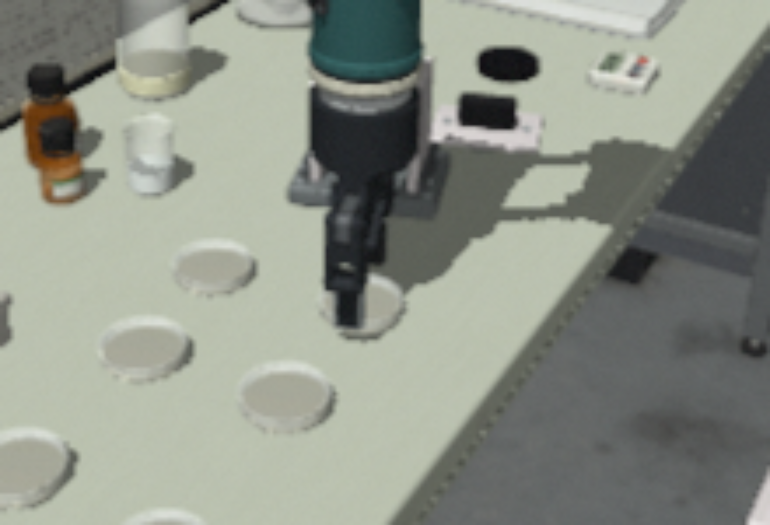

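>>> arm_command(
  series=[
    [[0,-0.008,-0.003,0.4,0,0.4,0.9],[0,0,0,0.2,0,0,0.9],[0,0,0,0,0,0,0.9]],
  ],
)

```text
time: 12.6
tool_pos: [0.4454, 0.0891, 0.0196]
tcp_rot: [2.049, 0.33, -2.049]
wrist_force: [-0.3, 0.1, 1.0]
width: 0.9
```

Run:
```python
from h import *
go(.4456,.0900,.018,YAW)
```

```text
t 12.6 pos [0.4454 0.0891 0.0196] yaw -71.72 w 0.9 F [-0.3  0.1  1. ] q6 1.39
 turn [0.001 0.    0.   ] shift now cm [ 0.16 -0.08 -0.05] after turn [ 0.16 -0.08 -0.05]
```

>>> arm_command(
  series=[
    [[0,0,0,0.1,0,0,0.7],[0,0,0,0,0,0,0.6],[0,0,0,0,0,0,0.5],[0,0,0,0,0,0,0.5],[0,0,0,0,0,0,0.5]],
  ],
  newtons=40,
)

```text
time: 13.1
tool_pos: [0.4457, 0.0891, 0.0188]
tcp_rot: [2.049, 0.329, -2.049]
wrist_force: [0.6, -0.6, 1.6]
width: 0.694
```

Run:
```python
from h import *
go(.4456,.0900,.018,YAW)
im,d,K,E=cam('wrist','w6.png')
```

```text
t 13.1 pos [0.4457 0.0891 0.0188] yaw -71.73 w 0.694 F [ 0.6 -0.6  1.6] q6 1.39
 turn [ 0.001 -0.     0.   ] shift now cm [ 0.08 -0.09 -0.02] after turn [ 0.08 -0.09 -0.02]
```

View pics/w6.png

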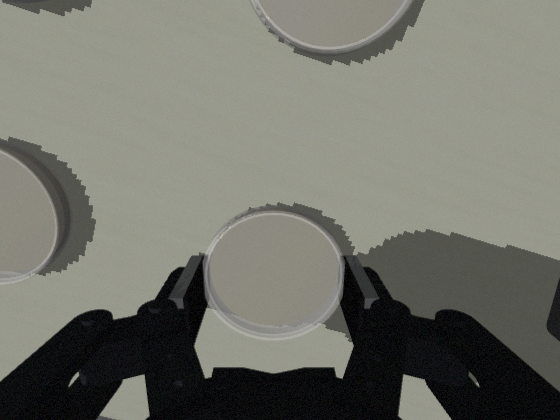

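The dish is held centrally at (275,272), width 0.69. Lifting.

>>> arm_command(
  series=[
    [[0,0,0,-0.5,0,0,0.5],[0,0,0,-2,0,0,0.5],[0,0,0,-4,0,0,0.5],[0,0,0,-4,0,0,0.5],[0,0,0,-4,0,0,0.5],[0,0,0,-1.5,0,0,0.5],[0,0,0,0,0,0,0.5],[0,0,0,0,0,0,0.5]],
  ],
)

```text
time: 13.95
tool_pos: [0.4437, 0.0888, 0.185]
tcp_rot: [2.046, 0.33, -2.053]
wrist_force: [0.3, 0.4, -1.3]
width: 0.69
```

```bash
sed -i 's/^C=np.array.*/C=np.array([0.528,-0.071]); YAW=np.radians(18.0-90)/' h.py
python3 - <<'E'
from h import *
go(*C,.17,YAW)
E
```

```text
t 13.95 pos [0.4437 0.0888 0.185 ] yaw -71.73 w 0.69 F [ 0.3  0.4 -1.3] q6 1.39
 turn [0.005 0.003 0.001] shift now cm [ 1.48 17.82 -3.  ] after turn [ 1.5  17.8  -3.08]
```

>>> arm_command(
  series=[
    [[0.005,0.003,0,0,1.5,-0.3,0.5],[0,0,0,0,3.5,-0.6,0.5],[0,0,0,0,4,-0.7,0.5],[0,0,0,0,4,-0.7,0.5],[0,0,0,0,3,-0.5,0.5],[0,0,0,0,1.5,-0.2,0.5],[0,0,0,0,0.3,0,0.5],[0,0,0,0,0,0,0.5],[0,0,0,0,0,0,0.5]],
  ],
)

```text
time: 14.85
tool_pos: [0.5203, -0.0735, 0.169]
tcp_rot: [2.03, 0.338, -2.079]
wrist_force: [-0.1, 0.8, -0.0]
width: 0.693
```

Run:
```python
from h import *
go(*C,.095,YAW)
```

```text
t 14.85 pos [ 0.5203 -0.0735  0.169 ] yaw -71.87 w 0.693 F [-0.1  0.8 -0. ] q6 1.07
 turn [0.002 0.022 0.013] shift now cm [ 7.38  0.09 -0.97] after turn [ 7.4  -0.   -0.81]
```

>>> arm_command(
  series=[
    [[0,0.022,0.013,0,0,-0.8,0.5],[0,0,0,1.5,0,0,0.5],[0,0,0,2,0,0,0.5],[0,0,0,1.5,0,0,0.5],[0,0,0,0.5,0,0,0.5],[0,0,0,0,0,0,0.5],[0,0,0,0,0,0,0.5]],
  ],
)

```text
time: 15.55
tool_pos: [0.5266, -0.0647, 0.1099]
tcp_rot: [2.049, 0.335, -2.043]
wrist_force: [0.0, 0.5, -0.2]
width: 0.692
```

Run:
```python
from h import *
go(*C,.092,YAW)
im,d,K,E=cam('wrist','w7.png')
```

```text
t 15.55 pos [ 0.5266 -0.0647  0.1099] yaw -71.43 w 0.692 F [ 0.   0.5 -0.2] q6 1.08
 turn [ 0.01  -0.003 -0.   ] shift now cm [1.79 0.64 0.07] after turn [1.79 0.64 0.06]
```

View pics/w7.png

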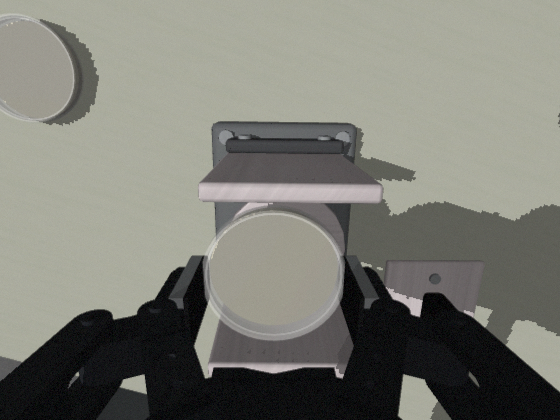

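The dish at (274,273) hangs over the platform, and the far panel is centred at x≈291, so the computed +0.64 cm correction agrees.

>>> arm_command(
  series=[
    [[0.01,-0.003,0,0,0.6,0.1,0.5],[0,0,0,0.4,0,0,0.5],[0,0,0,0.4,0,0,0.5],[0,0,0,0.2,0,0,0.5],[0,0,0,0,0,0,0.5],[0,0,0,0,0,0,0.5]],
  ],
)

```text
time: 16.2
tool_pos: [0.5298, -0.072, 0.1016]
tcp_rot: [2.057, 0.321, -2.047]
wrist_force: [-0.6, 0.5, -0.5]
width: 0.694
```

Run:
```python
from h import *
go(*C,.090,YAW)
```

```text
t 16.2 pos [ 0.5298 -0.072   0.1016] yaw -72.09 w 0.694 F [-0.6  0.5 -0.5] q6 1.08
 turn [-0.002 -0.004 -0.003] shift now cm [ 1.16 -0.16  0.14] after turn [ 1.16 -0.15  0.14]
```

>>> arm_command(
  series=[
    [[0,-0.004,-0.003,0.4,-0.1,0.1,0.5],[0,0,0,0.3,0,0,0.5],[0,0,0,0.1,0,0,0.5],[0,0,0,0,0,0,0.5]],
  ],
)

```text
time: 16.6
tool_pos: [0.5283, -0.0712, 0.0929]
tcp_rot: [2.053, 0.324, -2.053]
wrist_force: [0.4, -0.2, 0.0]
width: 0.689
```

Run:
```python
from h import *
go(*C,.090,YAW)
```

```text
t 16.6 pos [ 0.5283 -0.0712  0.0929] yaw -72.08 w 0.689 F [ 0.4 -0.2  0. ] q6 1.08
 turn [-0.001  0.     0.001] shift now cm [ 0.29 -0.03  0.02] after turn [ 0.29 -0.03  0.02]
```

>>> arm_command(
  series=[
    [[0,0,0,0.1,0,0,0.5],[0,0,0,0.1,0,0,0.5],[0,0,0,0,0,0,0.5]],
  ],
)

```text
time: 16.9
tool_pos: [0.5283, -0.0712, 0.0907]
tcp_rot: [2.053, 0.324, -2.053]
wrist_force: [0.6, -0.6, -0.5]
width: 0.694
```

>>> arm_command(
  series=[
    [[0,0,0,0.1,0,0,0.5],[0,0,0,0.1,0,0,0.5],[0,0,0,0,0,0,0.5]],
  ],
)

```text
time: 17.2
tool_pos: [0.5285, -0.0712, 0.0887]
tcp_rot: [2.053, 0.324, -2.053]
wrist_force: [-0.7, -1.3, -0.8]
width: 0.697
```

>>> arm_command(
  series=[
    [[0,0,0,0.1,0,0,0.5],[0,0,0,0.05,0,0,0.5]],
  ],
)

```text
time: 17.4
tool_pos: [0.5287, -0.0713, 0.0878]
tcp_rot: [2.053, 0.324, -2.052]
wrist_force: [-3.0, 0.1, 5.0]
width: 0.688
```

Contact shows as 5 N up at TCP 0.088, so the platform top is about 0.069. Releasing.

>>> arm_command(
  series=[
    [[0,0,0,0,0,0,0.75],[0,0,0,0,0,0,0.9],[0,0,0,0,0,0,0.9],[0,0,0,-1,0,0,0.9],[0,0,0,-4,0,0,0.9],[0,0,0,-4,0,0,0.9],[0,0,0,-2,0,0,0.9],[0,0,0,0,0,0,0.9]],
  ],
)

```text
time: 18.2
tool_pos: [0.5277, -0.0711, 0.2022]
tcp_rot: [2.051, 0.325, -2.055]
wrist_force: [-0.3, -0.6, 0.3]
width: 0.901
```

Run:
```python
from h import *
go(.5652,.1066,.16,YAW)
im,d,K,E=cam('wrist','w8.png')
```

```text
t 18.2 pos [ 0.5277 -0.0711  0.2022] yaw -72.08 w 0.901 F [-0.3 -0.6  0.3] q6 1.08
 turn [-0.001  0.002  0.001] shift now cm [  4.23 -15.75  -9.04] after turn [  4.22 -15.75  -9.05]
```

View pics/w8.png

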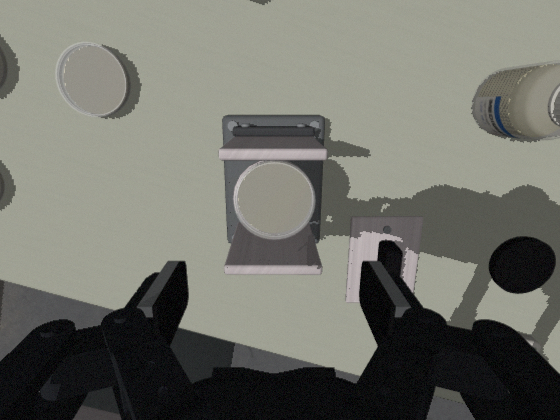

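The first dish sits between the panels at (274,199), centred. On to the second dish.

>>> arm_command(
  series=[
    [[0,0,0,0,-1.5,-0.9,0.9],[0,0,0,0,-3,-1.7,0.9],[0,0,0,0,-3.5,-2,0.9],[0,0,0,0,-3.5,-2,0.9],[0,0,0,2,-2.6,-1.5,0.9],[0,0,0,3,-1.2,-0.7,0.9],[0,0,0,3,-0.2,-0.1,0.9],[0,0,0,2,0,0,0.9],[0,0,0,0.5,0,0,0.9],[0,0,0,0,0,0,0.9]],
  ],
)

```text
time: 19.25
tool_pos: [0.5555, 0.1098, 0.0776]
tcp_rot: [2.031, 0.325, -2.078]
wrist_force: [0.0, 0.1, 0.3]
width: 0.901
```

Run:
```python
from h import *
im,d,K,E=scan(); stack(d,K,E)
go(.5652,.1066,.045,YAW)
```

```text
[540.1 347.8] [59.1 60.2] 3.9 mean [0.5408 0.3473] 270 z 0.0164 col [164 175 178]
[527.4 -70.7] [124.4  91.8] 19.0 mean [ 0.5041 -0.0587] 351 z 0.0246 col [112 114 112]
[ 521.5 -344.4] [60.3 59.2] 0.8 mean [ 0.5224 -0.3439] 281 z 0.0179 col [49 53 51]
[ 483.2 -205.4] [99.3 71.8] 18.1 mean [ 0.4819 -0.2046] 433 z 0.0141 col [51 54 54]
[422.  359.5] [58.2 58.4] 4.5 mean [0.4221 0.3603] 273 z 0.0153 col [165 175 178]
[ 414.9 -382.7] [57.4 62.9] 3.2 mean [ 0.4152 -0.3816] 365 z 0.0197 col [176 186 186]
stack top 0.0838 med 0.0822 ctr [ 0.53   -0.0719] 258
t 19.3 pos [0.5555 0.1097 0.078 ] yaw -72.18 w 0.898 F [-0.7  0.8 -0.6] q6 1.41
 turn [-0.003  0.021  0.006] shift now cm [ 3.28  0.62 -0.9 ] after turn [ 3.3   0.6  -0.83]
```

>>> arm_command(
  series=[
    [[0,0.021,0.006,1,0.6,-0.8,0.9],[0,0,0,1.5,0,0,0.9],[0,0,0,0.5,0,0,0.9],[0,0,0,0,0,0,0.9],[0,0,0,0,0,0,0.9]],
  ],
)

```text
time: 19.8
tool_pos: [0.5674, 0.1059, 0.0502]
tcp_rot: [2.06, 0.32, -2.049]
wrist_force: [-0.3, 0.9, -0.1]
width: 0.902
```

Run:
```python
from h import *
go(.5652,.1066,.019,YAW)
im,d,K,E=cam('wrist','w9.png')
```

```text
t 19.8 pos [0.5674 0.1059 0.0502] yaw -72.29 w 0.902 F [-0.3  0.9 -0.1] q6 1.4
 turn [-0.005 -0.005 -0.001] shift now cm [ 3.12 -0.14  0.2 ] after turn [ 3.12 -0.14  0.19]
```

View pics/w9.png

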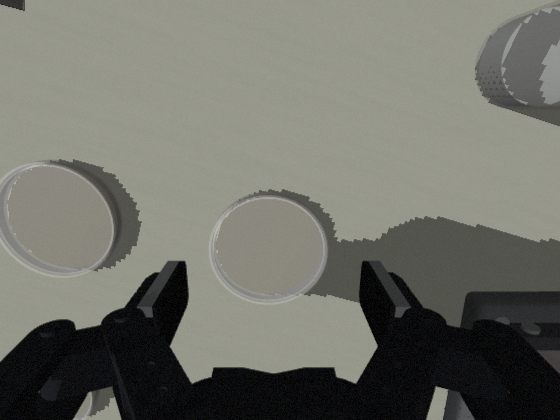

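The dish at (268,248) is between the jaws. Descending and closing.

>>> arm_command(
  series=[
    [[-0.005,-0.005,0,0.8,-0.1,0.2,0.9],[0,0,0,1,0,0,0.9],[0,0,0,0.7,0,0,0.9],[0,0,0,0.3,0,0,0.9],[0,0,0,0,0,0,0.9],[0,0,0,0,0,0,0.9]],
  ],
)

```text
time: 20.45
tool_pos: [0.5654, 0.1065, 0.0205]
tcp_rot: [2.052, 0.325, -2.05]
wrist_force: [-0.3, 0.6, 0.4]
width: 0.9
```

Run:
```python
from h import *
go(.5652,.1066,.019,YAW)
```

```text
t 20.45 pos [0.5654 0.1065 0.0205] yaw -71.96 w 0.9 F [-0.3  0.6  0.4] q6 1.4
 turn [ 0.001 -0.001 -0.001] shift now cm [ 0.15 -0.01  0.02] after turn [ 0.15 -0.01  0.02]
```

>>> arm_command(
  series=[
    [[0,0,0,0.1,0,0,0.7],[0,0,0,0,0,0,0.5],[0,0,0,0,0,0,0.5],[0,0,0,0,0,0,0.5]],
  ],
)

```text
time: 20.85
tool_pos: [0.5665, 0.1067, 0.0205]
tcp_rot: [2.054, 0.324, -2.048]
wrist_force: [-0.4, 0.3, -0.6]
width: 0.687
```

>>> arm_command(
  series=[
    [[0,0,0,-0.5,0,0,0.5],[0,0,0,-2,0,0,0.5],[0,0,0,-4,0,0,0.5],[0,0,0,-4,0,0,0.5],[0,0,0,-4,0,0,0.5],[0,0,0,-1.5,0,0,0.5],[0,0,0,0,0,0,0.5]],
  ],
)

```text
time: 21.55
tool_pos: [0.5641, 0.1064, 0.1863]
tcp_rot: [2.049, 0.324, -2.053]
wrist_force: [1.1, 1.0, -1.1]
width: 0.692
```

Run:
```python
from h import *
go(*C,.17,YAW)
```

```text
t 21.55 pos [0.5641 0.1064 0.1863] yaw -71.96 w 0.692 F [ 1.1  1.  -1.1] q6 1.4
 turn [ 0.001  0.002 -0.001] shift now cm [ 1.66 15.75  8.92] after turn [ 1.63 15.76  8.92]
```

>>> arm_command(
  series=[
    [[0,0,0,0,1.4,0.8,0.5],[0,0,0,0,3,1.7,0.5],[0,0,0,0,3.5,2,0.5],[0,0,0,0,3.5,2,0.5],[0,0,0,0,2.5,1.4,0.5],[0,0,0,0,1.2,0.7,0.5],[0,0,0,0,0.3,0.2,0.5],[0,0,0,0,0,0,0.5],[0,0,0,0,0,0,0.5]],
  ],
)

```text
time: 22.45
tool_pos: [0.5174, -0.0763, 0.1743]
tcp_rot: [2.031, 0.33, -2.072]
wrist_force: [-0.0, 0.3, -1.1]
width: 0.694
```

Run:
```python
from h import *
go(*C,.12,YAW)
```

```text
t 22.45 pos [ 0.5174 -0.0763  0.1743] yaw -71.88 w 0.694 F [-0.   0.3 -1.1] q6 1.07
 turn [0.002 0.019 0.006] shift now cm [ 5.4  -0.14 -1.27] after turn [ 5.43 -0.17 -1.17]
```

>>> arm_command(
  series=[
    [[0,0.019,0.006,0,-0.1,-1.1,0.5],[0,0,0,1.5,0,0,0.5],[0,0,0,2,0,0,0.5],[0,0,0,1,0,0,0.5],[0,0,0,0.4,0,0,0.5],[0,0,0,0,0,0,0.5]],
  ],
)

```text
time: 23.05
tool_pos: [0.5292, -0.0672, 0.1204]
tcp_rot: [2.049, 0.334, -2.046]
wrist_force: [-0.3, 0.1, -0.6]
width: 0.689
```

Run:
```python
from h import *
go(*C,.105,YAW)
```

```text
t 23.05 pos [ 0.5292 -0.0672  0.1204] yaw -71.52 w 0.689 F [-0.3  0.1 -0.6] q6 1.07
 turn [ 0.008 -0.001  0.001] shift now cm [1.54 0.33 0.24] after turn [1.54 0.33 0.23]
```

>>> arm_command(
  series=[
    [[0.008,0,0,0.5,0.3,0.2,0.5],[0,0,0,0.5,0,0,0.5],[0,0,0,0.3,0,0,0.5],[0,0,0,0.1,0,0,0.5],[0,0,0,0,0,0,0.5]],
  ],
)

```text
time: 23.55
tool_pos: [0.5295, -0.0712, 0.1068]
tcp_rot: [2.056, 0.325, -2.048]
wrist_force: [0.2, -0.2, -0.6]
width: 0.693
```

Run:
```python
from h import *
go(*C,.102,YAW)
```

```text
t 23.55 pos [ 0.5295 -0.0712  0.1068] yaw -72.01 w 0.693 F [ 0.2 -0.2 -0.6] q6 1.08
 turn [-0.    -0.004 -0.001] shift now cm [ 0.48 -0.06  0.14] after turn [ 0.48 -0.06  0.13]
```

>>> arm_command(
  series=[
    [[0,-0.004,0,0.2,0,0.1,0.5],[0,0,0,0.1,0,0,0.5],[0,0,0,0,0,0,0.5]],
  ],
)

```text
time: 23.85
tool_pos: [0.5289, -0.0717, 0.1042]
tcp_rot: [2.052, 0.323, -2.051]
wrist_force: [-0.2, 0.3, -0.8]
width: 0.694
```

>>> arm_command(
  series=[
    [[0,0,0,0.1,0,0,0.5],[0,0,0,0,0,0,0.5]],
  ],
)

```text
time: 24.05
tool_pos: [0.5291, -0.0717, 0.1033]
tcp_rot: [2.053, 0.323, -2.05]
wrist_force: [-0.3, -0.1, -0.7]
width: 0.691
```

>>> arm_command(
  series=[
    [[0,0,0,0.15,0,0,0.5],[0,0,0,0,0,0,0.5]],
  ],
)

```text
time: 24.25
tool_pos: [0.5291, -0.0717, 0.1018]
tcp_rot: [2.053, 0.323, -2.05]
wrist_force: [-0.4, -0.5, -0.5]
width: 0.684
```

>>> arm_command(
  series=[
    [[0,0,0,0.1,0,0,0.5],[0,0,0,0,0,0,0.5]],
  ],
)

```text
time: 24.45
tool_pos: [0.5294, -0.0717, 0.1009]
tcp_rot: [2.053, 0.323, -2.05]
wrist_force: [-0.3, 0.3, -0.1]
width: 0.694
```

>>> arm_command(
  series=[
    [[0,0,0,0.1,0,0,0.5],[0,0,0,0,0,0,0.5]],
  ],
)

```text
time: 24.65
tool_pos: [0.5296, -0.0718, 0.101]
tcp_rot: [2.053, 0.323, -2.05]
wrist_force: [0.3, 0.2, -0.5]
width: 0.692
```

>>> arm_command(
  series=[
    [[0,0,0,0.15,0,0,0.5],[0,0,0,0.05,0,0,0.5]],
  ],
)

```text
time: 24.85
tool_pos: [0.5299, -0.0717, 0.1003]
tcp_rot: [2.054, 0.323, -2.049]
wrist_force: [-1.7, -0.1, 3.6]
width: 0.69
```

>>> arm_command(
  series=[
    [[0,0,0,0,0,0,0.75],[0,0,0,0,0,0,0.9],[0,0,0,0,0,0,0.9],[0,0,0,-1,0,0,0.9],[0,0,0,-4,0,0,0.9],[0,0,0,-4,0,0,0.9],[0,0,0,-2,0,0,0.9],[0,0,0,0,0,0,0.9]],
  ],
)

```text
time: 25.65
tool_pos: [0.5283, -0.0714, 0.2135]
tcp_rot: [2.051, 0.324, -2.053]
wrist_force: [0.5, -0.2, 1.4]
width: 0.9
```

```bash
cat >> h.py <<'E'
def wst(fn,ztop):
    im,d,K,E=cam('wrist',fn); P=pts(d,K,E).reshape(-1,3)
    q=P[(np.hypot(P[:,0]-C[0],P[:,1]-C[1])<.034)&(P[:,2]>.05)&(d.ravel()>0)]
    zm=np.median(q[:,2]); q=q[abs(q[:,2]-zm)<.006]; r=cv2.minEnclosingCircle((q[:,:2]*1000).astype(np.float32))
    print('wrist stack top',zm.round(4),'mean',q[:,:2].mean(0).round(4),'circ',np.round(r[0],1),round(r[1],1))
E
python3 - <<'E'
from h import *
go(.5485,.2138,.16,YAW)
wst('w10.png',0)
E
```

```text
t 25.65 pos [ 0.5283 -0.0714  0.2135] yaw -72.03 w 0.9 F [ 0.5 -0.2  1.4] q6 1.08
 turn [-0.     0.001 -0.   ] shift now cm [  5.33 -26.51 -10.73] after turn [  5.35 -26.5  -10.73]
wrist stack top 0.2721 mean [ 0.5416 -0.0665] circ [540.4 -66.8] 31.3
```

View pics/w10.png

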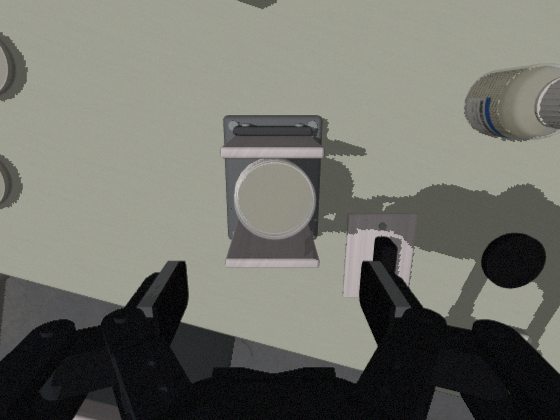

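The pile of two is centred at (275,199). Next is dish three.

>>> arm_command(
  series=[
    [[0,0,0,0,-2,-0.8,0.9],[0,0,0,0,-4,-1.6,0.9],[0,0,0,0,-4.5,-1.8,0.9],[0,0,0,0,-4.5,-1.8,0.9],[0,0,0,0,-4.5,-1.8,0.9],[0,0,0,2,-3.8,-1.5,0.9],[0,0,0,3.5,-2,-0.9,0.9],[0,0,0,3.5,-0.8,-0.3,0.9],[0,0,0,2.5,-0.2,0,0.9],[0,0,0,0.5,0,0,0.9]],
  ],
)

```text
time: 26.7
tool_pos: [0.5388, 0.2203, 0.0735]
tcp_rot: [2.034, 0.321, -2.071]
wrist_force: [-0.7, -0.8, 0.1]
width: 0.9
```

```bash
sed -i 's/(P\[:,2\]>.05)&(d.ravel()>0)/(P[:,2]>.05)\&(P[:,2]<.19)\&(d.ravel()>0)/' h.py
python3 - <<'E'
from h import *
im,d,K,E=scan(); stack(d,K,E)
go(.5485,.2138,.045,YAW)
E
```

```text
[527.9 -71.4] [124.9  91. ] 18.0 mean [ 0.504  -0.0589] 349 z 0.0239 col [114 114 112]
[ 521.3 -344. ] [59.2 59.4] 2.2 mean [ 0.5221 -0.3436] 286 z 0.0169 col [49 52 51]
[ 482.6 -205.3] [97.7 72.2] 18.4 mean [ 0.4818 -0.2047] 452 z 0.014 col [57 61 61]
[417.7 369.2] [59.8 42.6] 29.4 mean [0.4185 0.3663] 199 z 0.0165 col [159 171 174]
[ 414.7 -381.5] [63.9 60.8] 88.4 mean [ 0.415  -0.3815] 365 z 0.0203 col [179 189 189]
stack top 0.0952 med 0.0935 ctr [ 0.5305 -0.0724] 259
t 26.75 pos [0.5388 0.22   0.0737] yaw -72.19 w 0.901 F [-1.  -0.  -0.3] q6 1.6
 turn [-0.003  0.018  0.001] shift now cm [ 2.86  0.89 -0.78] after turn [ 2.87  0.89 -0.73]
```

>>> arm_command(
  series=[
    [[0,0.018,0,1,0.8,-0.7,0.9],[0,0,0,1.2,0,0,0.9],[0,0,0,0.5,0,0,0.9],[0,0,0,0,0,0,0.9],[0,0,0,0,0,0,0.9]],
  ],
)

```text
time: 27.25
tool_pos: [0.5488, 0.2135, 0.0472]
tcp_rot: [2.057, 0.322, -2.055]
wrist_force: [0.7, 0.5, 0.2]
width: 0.897
```

Run:
```python
from h import *
go(.5485,.2138,.019,YAW)
im,d,K,E=cam('wrist','w11.png')
```

```text
t 27.25 pos [0.5488 0.2135 0.0472] yaw -72.32 w 0.897 F [0.7 0.5 0.2] q6 1.59
 turn [-0.006 -0.001  0.002] shift now cm [ 2.82 -0.04  0.02] after turn [ 2.82 -0.04  0.02]
```

View pics/w11.png

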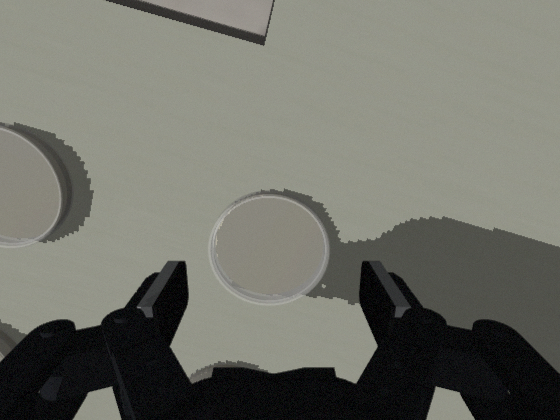

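Dish three is centred between the jaws at (268,249). Gripping.

>>> arm_command(
  series=[
    [[-0.006,0,0,0.8,0,0,0.9],[0,0,0,1,0,0,0.9],[0,0,0,0.6,0,0,0.9],[0,0,0,0.2,0,0,0.9],[0,0,0,0,0,0,0.9],[0,0,0,0,0,0,0.7],[0,0,0,0,0,0,0.5],[0,0,0,0,0,0,0.5],[0,0,0,0,0,0,0.5]],
  ],
)

```text
time: 28.2
tool_pos: [0.5505, 0.2144, 0.0214]
tcp_rot: [2.057, 0.329, -2.047]
wrist_force: [0.7, -0.1, -1.4]
width: 0.692
```

>>> arm_command(
  series=[
    [[0,0,0,-0.5,0,0,0.5],[0,0,0,-2,0,0,0.5],[0,0,0,-4,0,0,0.5],[0,0,0,-4,0,0,0.5],[0,0,0,-4,0,0,0.5],[0,0,0,-2,0,0,0.5],[0,0,0,0,0,0,0.5]],
  ],
)

```text
time: 28.9
tool_pos: [0.548, 0.2132, 0.1922]
tcp_rot: [2.052, 0.328, -2.051]
wrist_force: [-0.5, -0.0, 0.0]
width: 0.687
```

Run:
```python
from h import *
go(*C,.17,YAW)
```

```text
t 28.9 pos [0.548  0.2132 0.1922] yaw -71.93 w 0.687 F [-0.5 -0.   0. ] q6 1.58
 turn [ 0.001 -0.001  0.002] shift now cm [ 2.17 26.4  10.72] after turn [ 2.22 26.41 10.69]
```

>>> arm_command(
  series=[
    [[0,0,0,0,2,0.8,0.5],[0,0,0,0,4,1.6,0.5],[0,0,0,0,4.5,1.8,0.5],[0,0,0,0,4.5,1.8,0.5],[0,0,0,0,4.5,1.8,0.5],[0,0,0,0,3.8,1.5,0.5],[0,0,0,0,2,0.6,0.5],[0,0,0,0,0.8,0.2,0.5],[0,0,0,0,0,0,0.5],[0,0,0,0,0,0,0.5]],
  ],
)

```text
time: 29.9
tool_pos: [0.527, -0.0733, 0.1801]
tcp_rot: [2.042, 0.337, -2.062]
wrist_force: [-0.3, 0.1, -0.8]
width: 0.688
```

Run:
```python
from h import *
go(*C,.13,YAW)
```

```text
t 29.9 pos [ 0.527  -0.0733  0.1801] yaw -71.74 w 0.688 F [-0.3  0.1 -0.8] q6 1.06
 turn [0.005 0.009 0.008] shift now cm [ 5.01 -0.15 -0.21] after turn [ 5.01 -0.19 -0.16]
```

>>> arm_command(
  series=[
    [[0.005,0.009,0.008,1,-0.2,-0.2,0.5],[0,0,0,2,0,0,0.5],[0,0,0,1.2,0,0,0.5],[0,0,0,0.5,0,0,0.5],[0,0,0,0.2,0,0,0.5],[0,0,0,0,0,0,0.5]],
  ],
)

```text
time: 30.5
tool_pos: [0.529, -0.0637, 0.129]
tcp_rot: [2.049, 0.335, -2.048]
wrist_force: [0.4, -0.8, -1.0]
width: 0.687
```

Run:
```python
from h import *
go(*C,.115,YAW)
```

```text
t 30.5 pos [ 0.529  -0.0637  0.129 ] yaw -71.58 w 0.687 F [ 0.4 -0.8 -1. ] q6 1.08
 turn [ 0.007 -0.001  0.002] shift now cm [1.39 0.66 0.33] after turn [1.4  0.66 0.32]
```

>>> arm_command(
  series=[
    [[0.007,0,0,0.3,0.6,0.3,0.5],[0,0,0,0.4,0,0,0.5],[0,0,0,0.2,0,0,0.5],[0,0,0,0,0,0,0.5],[0,0,0,0,0,0,0.5]],
  ],
)

```text
time: 31.0
tool_pos: [0.5296, -0.0715, 0.1213]
tcp_rot: [2.057, 0.325, -2.048]
wrist_force: [0.2, 0.4, -0.1]
width: 0.69
```

Run:
```python
from h import *
go(*C,.113,YAW)
```

```text
t 31.0 pos [ 0.5296 -0.0715  0.1213] yaw -72.05 w 0.69 F [ 0.2  0.4 -0.1] q6 1.07
 turn [-0.001 -0.004  0.   ] shift now cm [ 0.83 -0.1   0.14] after turn [ 0.83 -0.1   0.14]
```

>>> arm_command(
  series=[
    [[0,-0.004,0,0.3,0,0.2,0.5],[0,0,0,0.3,0,0,0.5],[0,0,0,0.1,0,0,0.5],[0,0,0,0,0,0,0.5]],
  ],
)

```text
time: 31.4
tool_pos: [0.5277, -0.0723, 0.114]
tcp_rot: [2.053, 0.324, -2.052]
wrist_force: [-0.4, -0.3, -1.7]
width: 0.689
```

>>> arm_command(
  series=[
    [[0,0,0,0.1,0,0,0.5],[0,0,0,0.05,0,0,0.5]],
  ],
)

```text
time: 31.6
tool_pos: [0.5279, -0.0723, 0.1132]
tcp_rot: [2.053, 0.324, -2.052]
wrist_force: [-2.4, 0.1, 5.6]
width: 0.689
```

Contact. Releasing.

>>> arm_command(
  series=[
    [[0,0,0,0,0,0,0.75],[0,0,0,0,0,0,0.9],[0,0,0,0,0,0,0.9],[0,0,0,-1,0,0,0.9],[0,0,0,-4,0,0,0.9],[0,0,0,-4,0,0,0.9],[0,0,0,-2,0,0,0.9],[0,0,0,0,0,0,0.9]],
  ],
)

```text
time: 32.4
tool_pos: [0.527, -0.0721, 0.2276]
tcp_rot: [2.051, 0.325, -2.054]
wrist_force: [0.2, 0.2, 0.2]
width: 0.897
```

Run:
```python
from h import *
go(.4377,.2082,.16,YAW)
wst('w12.png',0)
```

```text
t 32.4 pos [ 0.527  -0.0721  0.2276] yaw -72.05 w 0.897 F [0.2 0.2 0.2] q6 1.07
 turn [-0.001  0.002  0.001] shift now cm [  6.79 -29.41  -0.15] after turn [  6.76 -29.42  -0.17]
wrist stack top 0.105 mean [ 0.5313 -0.0713] circ [527.8 -71.9] 33.7
```

View pics/w12.png

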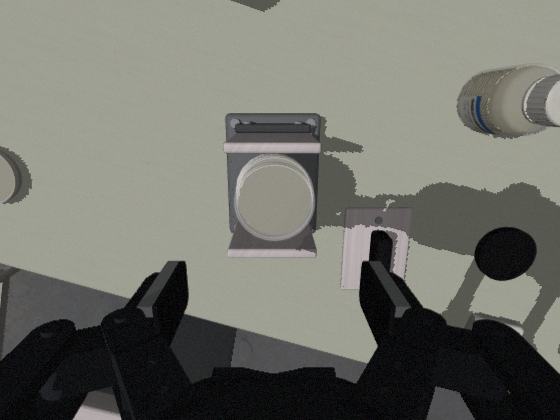

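Three are piled, at (274,199), with offsets of at most 2–3 mm. Next is dish four.

>>> arm_command(
  series=[
    [[0,0,0,0,-2,0,0.9],[0,0,0,0,-4.3,0,0.9],[0,0,0,0,-4.8,0,0.9],[0,0,0,0,-4.8,0,0.9],[0,0,0,0,-4.8,0,0.9],[0,0,0,2,-4,0,0.9],[0,0,0,3.5,-2.5,0,0.9],[0,0,0,4,-1.2,0,0.9],[0,0,0,3,-0.4,0,0.9],[0,0,0,1,0,0,0.9]],
  ],
)

```text
time: 33.45
tool_pos: [0.427, 0.2101, 0.0764]
tcp_rot: [2.04, 0.322, -2.069]
wrist_force: [-0.4, 0.4, 0.2]
width: 0.901
```

Run:
```python
from h import *
im,d,K,E=scan(); stack(d,K,E)
go(.4377,.2082,.045,YAW)
```

```text
[550.2 351. ] [42.5 61. ] 19.7 mean [0.5477 0.351 ] 188 z 0.0159 col [154 166 169]
[527.8 -73.7] [122.7  95.1] 17.9 mean [ 0.5037 -0.0597] 351 z 0.0249 col [122 123 124]
[ 521.5 -344.2] [59.6 60.4] 5.3 mean [ 0.5223 -0.344 ] 280 z 0.0167 col [46 48 48]
[ 482.  -204.2] [97.3 74.6] 17.9 mean [ 0.4806 -0.2051] 457 z 0.014 col [55 61 59]
[ 415.8 -382.3] [60.2 61.3] 0.8 mean [ 0.4153 -0.3814] 365 z 0.0199 col [171 181 182]
stack top 0.1067 med 0.1052 ctr [ 0.5276 -0.0739] 277
t 33.5 pos [0.4265 0.2095 0.0757] yaw -72.24 w 0.9 F [-0.5 -0.9 -0.8] q6 1.66
 turn [-0.004  0.015  0.003] shift now cm [ 3.05  0.47 -1.08] after turn [ 3.07  0.47 -1.03]
```

>>> arm_command(
  series=[
    [[-0.004,0.015,0,1,0.4,-1,0.9],[0,0,0,1.3,0,0,0.9],[0,0,0,0.5,0,0,0.9],[0,0,0,0,0,0,0.9],[0,0,0,0,0,0,0.9]],
  ],
)

```text
time: 34.0
tool_pos: [0.438, 0.2073, 0.0472]
tcp_rot: [2.053, 0.325, -2.056]
wrist_force: [0.6, -0.1, 0.2]
width: 0.9
```

Run:
```python
from h import *
go(.4377,.2082,.019,YAW)
im,d,K,E=cam('wrist','w13.png')
```

```text
t 34.0 pos [0.438  0.2073 0.0472] yaw -72.16 w 0.9 F [ 0.6 -0.1  0.2] q6 1.65
 turn [-0.003  0.001  0.003] shift now cm [ 2.82 -0.09 -0.  ] after turn [ 2.82 -0.1   0.  ]
```

View pics/w13.png

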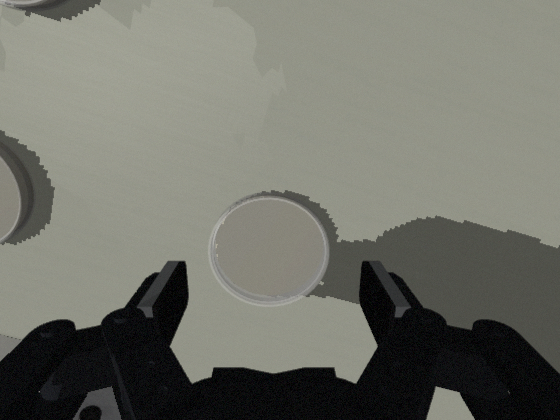

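The dish is centred at (268,249). Gripping and lifting.

>>> arm_command(
  series=[
    [[-0.003,0,0,0.8,-0.1,0,0.9],[0,0,0,1,0,0,0.9],[0,0,0,0.6,0,0.1,0.9],[0,0,0,0.2,0,0.1,0.9],[0,0,0,0,0,0,0.9],[0,0,0,0,0,0,0.7],[0,0,0,0,0,0,0.5],[0,0,0,0,0,0,0.5],[0,0,0,0,0,0,0.5]],
  ],
)

```text
time: 34.95
tool_pos: [0.4371, 0.2085, 0.0213]
tcp_rot: [2.055, 0.329, -2.05]
wrist_force: [0.3, -0.9, -0.4]
width: 0.691
```

>>> arm_command(
  series=[
    [[0,0,0,-0.5,0,0,0.5],[0,0,0,-2,0,0,0.5],[0,0,0,-4,0,0,0.5],[0,0,0,-4,0,0,0.5],[0,0,0,-4,0,0,0.5],[0,0,0,-3,0,0,0.5],[0,0,0,-0.5,0,0,0.5],[0,0,0,0,0,0,0.5]],
  ],
)

```text
time: 35.75
tool_pos: [0.4352, 0.2071, 0.2084]
tcp_rot: [2.053, 0.328, -2.053]
wrist_force: [0.1, -0.0, -0.0]
width: 0.69
```

Run:
```python
from h import *
go(*C,.17,YAW)
```

```text
t 35.75 pos [0.4352 0.2071 0.2084] yaw -71.97 w 0.69 F [ 0.1 -0.  -0. ] q6 1.65
 turn [ 0.    -0.     0.003] shift now cm [ 3.76 29.33 -0.22] after turn [ 3.84 29.32 -0.23]
```

>>> arm_command(
  series=[
    [[0,0,0,0,2,0,0.5],[0,0,0,0,4.3,0,0.5],[0,0,0,0,4.8,0,0.5],[0,0,0,0,4.8,0,0.5],[0,0,0,0,4.8,0,0.5],[0,0,0,0,4,0,0.5],[0,0,0,0,2.5,0,0.5],[0,0,0,0,1.2,0,0.5],[0,0,0,0,0,0,0.5],[0,0,0,0,0,0,0.5]],
  ],
)

```text
time: 36.75
tool_pos: [0.5161, -0.0707, 0.1873]
tcp_rot: [2.027, 0.341, -2.081]
wrist_force: [-0.4, -0.4, 0.1]
width: 0.692
```

Run:
```python
from h import *
go(*C,.14,YAW)
```

```text
t 36.75 pos [ 0.5161 -0.0707  0.1873] yaw -71.79 w 0.692 F [-0.4 -0.4  0.1] q6 1.07
 turn [0.004 0.024 0.015] shift now cm [ 4.69  0.47 -1.23] after turn [ 4.73  0.39 -1.12]
```

>>> arm_command(
  series=[
    [[0.004,0.024,0.015,0,0.4,-1.1,0.5],[0,0,0,0.5,0,0,0.5],[0,0,0,1.5,0,0,0.5],[0,0,0,1,0,0,0.5],[0,0,0,0.5,0,0,0.5],[0,0,0,0,0,0,0.5]],
  ],
)

```text
time: 37.35
tool_pos: [0.5279, -0.0647, 0.1497]
tcp_rot: [2.05, 0.332, -2.045]
wrist_force: [-0.2, -0.3, 0.4]
width: 0.69
```

Run:
```python
from h import *
go(*C,.127,YAW)
```

```text
t 37.35 pos [ 0.5279 -0.0647  0.1497] yaw -71.58 w 0.69 F [-0.2 -0.3  0.4] q6 1.08
 turn [ 0.007 -0.002 -0.   ] shift now cm [2.27 0.6  0.2 ] after turn [2.27 0.6  0.19]
```

>>> arm_command(
  series=[
    [[0.007,0,0,0.5,0.6,0.2,0.5],[0,0,0,0.7,0,0,0.5],[0,0,0,0.4,0,0,0.5],[0,0,0,0.1,0,0,0.5],[0,0,0,0,0,0,0.5],[0,0,0,0,0,0,0.5]],
  ],
)

```text
time: 37.95
tool_pos: [0.5287, -0.0718, 0.1322]
tcp_rot: [2.056, 0.324, -2.048]
wrist_force: [-0.0, 0.5, 0.0]
width: 0.69
```

Run:
```python
from h import *
go(*C,.126,YAW)
```

```text
t 37.95 pos [ 0.5287 -0.0718  0.1322] yaw -72.02 w 0.69 F [-0.   0.5  0. ] q6 1.07
 turn [-0.    -0.004 -0.001] shift now cm [ 0.62 -0.1   0.04] after turn [ 0.62 -0.1   0.04]
```

>>> arm_command(
  series=[
    [[0,-0.004,0,0.3,-0.1,0,0.5],[0,0,0,0.2,0,0,0.5],[0,0,0,0,0,0,0.5]],
  ],
)

```text
time: 38.25
tool_pos: [0.5288, -0.0709, 0.1274]
tcp_rot: [2.052, 0.323, -2.051]
wrist_force: [-1.0, -0.5, -0.2]
width: 0.69
```

>>> arm_command(
  series=[
    [[0,0,0,0.1,0,0,0.5],[0,0,0,0,0,0,0.5]],
  ],
)

```text
time: 38.45
tool_pos: [0.5289, -0.0708, 0.1264]
tcp_rot: [2.052, 0.323, -2.051]
wrist_force: [-0.6, -0.7, -0.0]
width: 0.69
```

>>> arm_command(
  series=[
    [[0,0,0,0.15,0,0,0.5],[0,0,0,0,0,0,0.5]],
  ],
)

```text
time: 38.65
tool_pos: [0.5293, -0.0708, 0.1253]
tcp_rot: [2.053, 0.323, -2.05]
wrist_force: [-0.8, -0.3, -0.3]
width: 0.694
```

>>> arm_command(
  series=[
    [[0,0,0,0.1,0,0,0.5],[0,0,0,0,0,0,0.5]],
  ],
)

```text
time: 38.85
tool_pos: [0.5296, -0.0708, 0.1252]
tcp_rot: [2.054, 0.323, -2.049]
wrist_force: [-0.5, -0.3, -1.4]
width: 0.691
```

>>> arm_command(
  series=[
    [[0,0,0,0.15,0,0,0.5],[0,0,0,0.05,0,0,0.5]],
  ],
)

```text
time: 39.05
tool_pos: [0.5299, -0.0708, 0.1245]
tcp_rot: [2.054, 0.323, -2.049]
wrist_force: [-2.0, 0.3, 4.2]
width: 0.693
```

Contact at the expected height. Releasing.

>>> arm_command(
  series=[
    [[0,0,0,0,0,0,0.75],[0,0,0,0,0,0,0.9],[0,0,0,0,0,0,0.9],[0,0,0,-1,0,0,0.9],[0,0,0,-4,0,0,0.9],[0,0,0,-4,0,0,0.9],[0,0,0,-2,0,0,0.9],[0,0,0,0,0,0,0.9]],
  ],
)

```text
time: 39.85
tool_pos: [0.5281, -0.0705, 0.2375]
tcp_rot: [2.05, 0.324, -2.054]
wrist_force: [-1.0, 0.1, 0.1]
width: 0.901
```

Run:
```python
from h import *
go(.5405,.3476,.16,YAW)
wst('w14.png',0)
im,d,K,E=scan(); stack(d,K,E)
```

```text
t 39.85 pos [ 0.5281 -0.0705  0.2375] yaw -72.03 w 0.901 F [-1.   0.1  0.1] q6 1.08
 turn [-0.     0.002 -0.   ] shift now cm [  7.73 -39.39 -14.09] after turn [  7.75 -39.38 -14.1 ]
wrist stack top 0.1163 mean [ 0.5335 -0.0696] circ [533.6 -69.7] 30.9
[541.4 347.3] [57.5 60.1] 3.9 mean [0.5409 0.3475] 268 z 0.0158 col [162 173 176]
[518.6 -37.7] [66.5 34.4] 38.2 mean [ 0.5154 -0.0394] 126 z 0.0213 col [114 112 112]
[ 522.2 -344.2] [58.9 58.8] 89.4 mean [ 0.5226 -0.344 ] 282 z 0.0174 col [42 44 42]
[ 482.6 -205.8] [97.2 72.2] 17.6 mean [ 0.4795 -0.2074] 421 z 0.0152 col [56 57 58]
[422.1 359.6] [58.9 58.5] 10.3 mean [0.4219 0.3595] 278 z 0.0155 col [162 172 175]
[ 415.1 -382.2] [57.5 62.8] 2.4 mean [ 0.415  -0.3819] 362 z 0.0203 col [109 118 118]
stack top 0.1177 med 0.1166 ctr [ 0.5205 -0.0724] 173
```

View pics/w14.png

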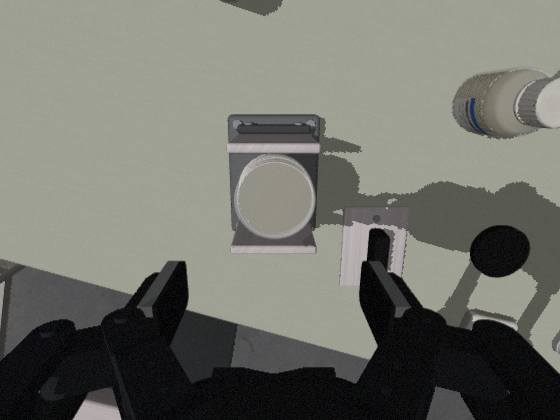

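Four are piled straight, at (275,198). Next is dish five.

>>> arm_command(
  series=[
    [[0,0,0,0,-2,-0.7,0.9],[0,0,0,0,-4.2,-1.5,0.9],[0,0,0,0,-4.6,-1.6,0.9],[0,0,0,0,-4.6,-1.6,0.9],[0,0,0,0,-4.6,-1.6,0.9],[0,0,0,0,-4.6,-1.6,0.9],[0,0,0,0,-4.6,-1.6,0.9],[0,0,0,1.5,-4.2,-1.5,0.9],[0,0,0,3,-3,-1.1,0.9],[0,0,0,3.5,-1.6,-0.5,0.9]],
  ],
)

```text
time: 40.95
tool_pos: [0.528, 0.3433, 0.1347]
tcp_rot: [2.031, 0.318, -2.082]
wrist_force: [0.4, 0.0, -0.1]
width: 0.901
```

>>> arm_command(
  series=[
    [[0,0,0,3.5,-0.5,0,0.9],[0,0,0,2,0,0,0.9],[0,0,0,0.5,0,0,0.9],[0,0,0,0,0,0,0.9]],
  ],
)

```text
time: 41.35
tool_pos: [0.514, 0.3464, 0.0571]
tcp_rot: [2.0, 0.313, -2.099]
wrist_force: [-0.5, 0.4, -0.2]
width: 0.9
```

Run:
```python
from h import *
go(.5407,.3475,.045,YAW)
```

```text
t 41.35 pos [0.514  0.3464 0.0571] yaw -72.16 w 0.9 F [-0.5  0.4 -0.2] q6 1.8
 turn [-0.003  0.048 -0.001] shift now cm [ 1.08  0.72 -2.63] after turn [ 1.21  0.72 -2.57]
```

>>> arm_command(
  series=[
    [[0,0.048,0,0,0.5,-1.3,0.9],[0,0,0,0,0.2,-1.2,0.9],[0,0,0,0.5,0,0,0.9],[0,0,0,0.3,0,0,0.9],[0,0,0,0,0,0,0.9]],
  ],
)

```text
time: 41.85
tool_pos: [0.5425, 0.3469, 0.0503]
tcp_rot: [2.056, 0.32, -2.053]
wrist_force: [0.9, -1.0, -1.0]
width: 0.902
```

Run:
```python
from h import *
go(.5407,.3475,.0195,YAW)
im,d,K,E=cam('wrist','w15.png')
```

```text
t 41.85 pos [0.5425 0.3469 0.0503] yaw -72.29 w 0.902 F [ 0.9 -1.  -1. ] q6 1.79
 turn [-0.005 -0.002 -0.   ] shift now cm [ 3.08 -0.11  0.16] after turn [ 3.08 -0.11  0.15]
```

View pics/w15.png

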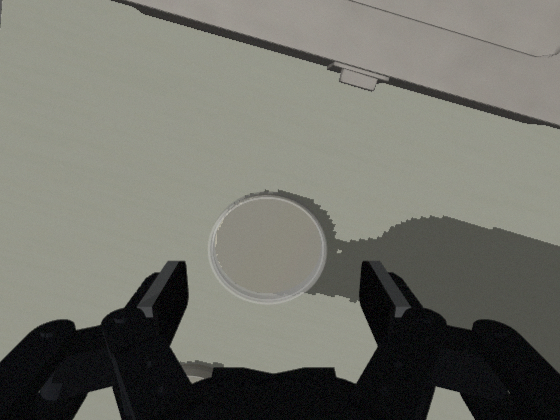

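The dish is centred at (268,248). Gripping and lifting.

>>> arm_command(
  series=[
    [[-0.005,0,0,0.8,-0.1,0.2,0.9],[0,0,0,1,0,0,0.9],[0,0,0,0.8,0,0.1,0.9],[0,0,0,0.3,0,0.1,0.9],[0,0,0,0,0,0,0.9],[0,0,0,0,0,0,0.7],[0,0,0,0,0,0,0.5],[0,0,0,0,0,0,0.5],[0,0,0,0,0,0,0.5]],
  ],
)

```text
time: 42.8
tool_pos: [0.5375, 0.347, 0.0193]
tcp_rot: [2.053, 0.326, -2.05]
wrist_force: [0.5, -0.3, -1.3]
width: 0.692
```

>>> arm_command(
  series=[
    [[0,0,0,-0.5,0,0,0.5],[0,0,0,-2,0,0,0.5],[0,0,0,-4,0,0,0.5],[0,0,0,-4.5,0,0,0.5],[0,0,0,-4.5,0,0,0.5],[0,0,0,-4,0,0,0.5],[0,0,0,-1.5,0,0,0.5],[0,0,0,0,0,0,0.5]],
  ],
)

```text
time: 43.6
tool_pos: [0.5358, 0.3458, 0.2366]
tcp_rot: [2.048, 0.324, -2.054]
wrist_force: [0.1, -0.1, -0.2]
width: 0.697
```

```bash
sed -i 's/^C=np.array.*/C=np.array([0.5275,-0.071]); YAW=np.radians(18.0-90)/' h.py
python3 - <<'E'
from h import *
go(*C,.2,YAW)
E
```

```text
t 43.6 pos [0.5358 0.3458 0.2366] yaw -71.96 w 0.697 F [ 0.1 -0.1 -0.2] q6 1.79
 turn [ 0.001  0.003 -0.001] shift now cm [ 3.74 39.38 13.68] after turn [ 3.66 39.39 13.67]
```

>>> arm_command(
  series=[
    [[0,0,0,0,2,0.7,0.5],[0,0,0,0,4.2,1.4,0.5],[0,0,0,0,4.6,1.6,0.5],[0,0,0,0,4.6,1.6,0.5],[0,0,0,0,4.6,1.6,0.5],[0,0,0,0,4.6,1.6,0.5],[0,0,0,0,4.6,1.6,0.5],[0,0,0,0,4.2,1.4,0.5],[0,0,0,0,3,1,0.5],[0,0,0,0,1.8,0.6,0.5]],
  ],
)

```text
time: 44.6
tool_pos: [0.5125, -0.0728, 0.2113]
tcp_rot: [2.001, 0.329, -2.093]
wrist_force: [0.0, -0.1, -1.5]
width: 0.693
```

>>> arm_command(
  series=[
    [[0,0,0,0,0.6,0.2,0.5],[0,0,0,0,0,0,0.5],[0,0,0,0,0,0,0.5]],
  ],
)

```text
time: 44.9
tool_pos: [0.5071, -0.082, 0.2047]
tcp_rot: [1.994, 0.328, -2.109]
wrist_force: [0.7, 0.1, 0.4]
width: 0.691
```

Run:
```python
from h import *
go(.5245,-.0715,.15,YAW)
```

```text
t 44.9 pos [ 0.5071 -0.082   0.2047] yaw -71.98 w 0.691 F [0.7 0.1 0.4] q6 1.07
 turn [0.001 0.054 0.011] shift now cm [ 5.36 -0.4  -2.27] after turn [ 5.47 -0.46 -1.98]
```

>>> arm_command(
  series=[
    [[0,0.054,0.011,0,-0.4,-1,0.5],[0,0,0,1,0,-0.8,0.5],[0,0,0,1.5,0,0,0.5],[0,0,0,1,0,0,0.5],[0,0,0,0.5,0,0,0.5],[0,0,0,0,0,0,0.5],[0,0,0,0,0,0,0.5]],
  ],
)

```text
time: 45.6
tool_pos: [0.523, -0.0663, 0.1587]
tcp_rot: [2.042, 0.336, -2.053]
wrist_force: [0.9, -0.5, -1.3]
width: 0.691
```

Run:
```python
from h import *
go(.5245,-.0715,.136,YAW)
```

```text
t 45.6 pos [ 0.523  -0.0663  0.1587] yaw -71.48 w 0.691 F [ 0.9 -0.5 -1.3] q6 1.07
 turn [0.009 0.005 0.003] shift now cm [2.26 0.55 0.01] after turn [2.27 0.54 0.02]
```

>>> arm_command(
  series=[
    [[0.009,0.005,0.003,0.6,0.5,0,0.5],[0,0,0,0.7,0,0,0.5],[0,0,0,0.3,0,0,0.5],[0,0,0,0,0,0,0.5],[0,0,0,0,0,0,0.5]],
  ],
)

```text
time: 46.1
tool_pos: [0.5257, -0.072, 0.1426]
tcp_rot: [2.055, 0.323, -2.05]
wrist_force: [0.7, 0.4, 0.3]
width: 0.693
```

Run:
```python
from h import *
go(.5245,-.0715,.134,YAW)
```

```text
t 46.1 pos [ 0.5257 -0.072   0.1426] yaw -72.08 w 0.693 F [0.7 0.4 0.3] q6 1.08
 turn [-0.001 -0.002 -0.001] shift now cm [ 0.85 -0.08  0.1 ] after turn [ 0.86 -0.08  0.1 ]
```

>>> arm_command(
  series=[
    [[0,-0.002,0,0.3,-0.1,0.1,0.5],[0,0,0,0.2,0,0,0.5],[0,0,0,0.1,0,0,0.5],[0,0,0,0,0,0,0.5]],
  ],
)

```text
time: 46.5
tool_pos: [0.5245, -0.0714, 0.1366]
tcp_rot: [2.053, 0.322, -2.051]
wrist_force: [0.1, -0.2, -0.3]
width: 0.691
```

>>> arm_command(
  series=[
    [[0,0,0,0.1,0,0,0.5],[0,0,0,0,0,0,0.5]],
  ],
)

```text
time: 46.7
tool_pos: [0.5246, -0.0713, 0.1356]
tcp_rot: [2.054, 0.322, -2.051]
wrist_force: [0.1, 0.0, -0.5]
width: 0.693
```

>>> arm_command(
  series=[
    [[0,0,0,0.1,0,0,0.5],[0,0,0,0,0,0,0.5]],
  ],
)

```text
time: 46.9
tool_pos: [0.5247, -0.0713, 0.1346]
tcp_rot: [2.054, 0.322, -2.05]
wrist_force: [0.1, 0.3, -1.2]
width: 0.694
```

>>> arm_command(
  series=[
    [[0,0,0,0.1,0,0,0.5],[0,0,0,0,0,0,0.5]],
  ],
)

```text
time: 47.1
tool_pos: [0.5252, -0.0714, 0.1343]
tcp_rot: [2.055, 0.322, -2.05]
wrist_force: [-0.2, 0.6, -0.5]
width: 0.694
```

>>> arm_command(
  series=[
    [[0,0,0,0.12,0,0,0.5],[0,0,0,0.05,0,0,0.5]],
  ],
)

```text
time: 47.3
tool_pos: [0.5255, -0.0713, 0.1339]
tcp_rot: [2.055, 0.322, -2.049]
wrist_force: [-1.7, 0.5, 3.7]
width: 0.693
```

Contact. Releasing.

>>> arm_command(
  series=[
    [[0,0,0,0,0,0,0.75],[0,0,0,0,0,0,0.9],[0,0,0,0,0,0,0.9],[0,0,0,-1,0,0,0.9],[0,0,0,-4,0,0,0.9],[0,0,0,-4,0,0,0.9],[0,0,0,-2,0,0,0.9],[0,0,0,0,0,0,0.9]],
  ],
)

```text
time: 48.1
tool_pos: [0.524, -0.0711, 0.2475]
tcp_rot: [2.052, 0.323, -2.053]
wrist_force: [0.5, -0.1, 0.2]
width: 0.898
```

Run:
```python
from h import *
go(.422,.3595,.16,YAW)
wst('w16.png',0)
```

```text
t 48.1 pos [ 0.524  -0.0711  0.2475] yaw -72.09 w 0.898 F [ 0.5 -0.1  0.2] q6 1.08
 turn [-0.002  0.    -0.001] shift now cm [  8.71 -44.12  -3.53] after turn [  8.75 -44.1   -3.6 ]
wrist stack top 0.128 mean [ 0.533  -0.0691] circ [533.  -69.1] 30.9
```

View pics/w16.png

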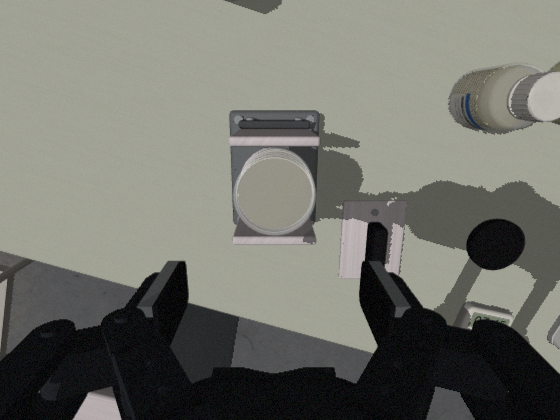

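Five are piled, top at (275,193). Last is dish six.

>>> arm_command(
  series=[
    [[0,0,0,0,-2,-0.2,0.9],[0,0,0,0,-4.4,-0.4,0.9],[0,0,0,0,-4.8,-0.4,0.9],[0,0,0,0,-4.8,-0.4,0.9],[0,0,0,0,-4.8,-0.4,0.9],[0,0,0,0,-4.8,-0.4,0.9],[0,0,0,0,-4.8,-0.4,0.9],[0,0,0,0,-4.8,-0.4,0.9],[0,0,0,2,-4,-0.4,0.9],[0,0,0,3,-2.5,-0.2,0.9]],
  ],
)

```text
time: 49.15
tool_pos: [0.4226, 0.3475, 0.1827]
tcp_rot: [2.045, 0.314, -2.071]
wrist_force: [0.1, 0.8, -0.5]
width: 0.895
```

Run:
```python
from h import *
go(.422,.3595,.08,YAW)
```

```text
t 49.15 pos [0.4226 0.3475 0.1827] yaw -72.63 w 0.895 F [ 0.1  0.8 -0.5] q6 1.9
 turn [-0.011  0.012  0.001] shift now cm [10.27 -1.15 -0.43] after turn [10.27 -1.16 -0.32]
```

>>> arm_command(
  series=[
    [[-0.011,0.012,0,3,0,-0.2,0.9],[0,0,0,4,0,0,0.9],[0,0,0,3,0,0,0.9],[0,0,0,1,0,0,0.9],[0,0,0,0,0,0,0.9],[0,0,0,0,0,0,0.9]],
  ],
)

```text
time: 49.75
tool_pos: [0.4138, 0.3474, 0.0567]
tcp_rot: [2.026, 0.325, -2.062]
wrist_force: [-0.4, -0.0, 0.7]
width: 0.901
```

Run:
```python
from h import *
go(.422,.3595,.045,YAW)
```

```text
t 49.75 pos [0.4138 0.3474 0.0567] yaw -71.53 w 0.901 F [-0.4 -0.   0.7] q6 1.9
 turn [ 0.008  0.018 -0.004] shift now cm [ 1.14 -0.89 -1.19] after turn [ 1.17 -0.9  -1.16]
```

>>> arm_command(
  series=[
    [[0.008,0.018,-0.004,0,-0.9,-1.1,0.9],[0,0,0,0.6,0,0,0.9],[0,0,0,0.3,0,0,0.9],[0,0,0,0,0,0,0.9],[0,0,0,0,0,0,0.9]],
  ],
)

```text
time: 50.25
tool_pos: [0.4264, 0.3632, 0.0527]
tcp_rot: [2.066, 0.33, -2.044]
wrist_force: [-0.0, -0.1, 0.3]
width: 0.9
```

Run:
```python
from h import *
go(.422,.3595,.0195,YAW)
im,d,K,E=cam('wrist','w17.png')
```

```text
t 50.25 pos [0.4264 0.3632 0.0527] yaw -72.08 w 0.9 F [-0.  -0.1  0.3] q6 1.92
 turn [-0.001 -0.012  0.004] shift now cm [3.31 0.23 0.57] after turn [3.32 0.22 0.53]
```

View pics/w17.png

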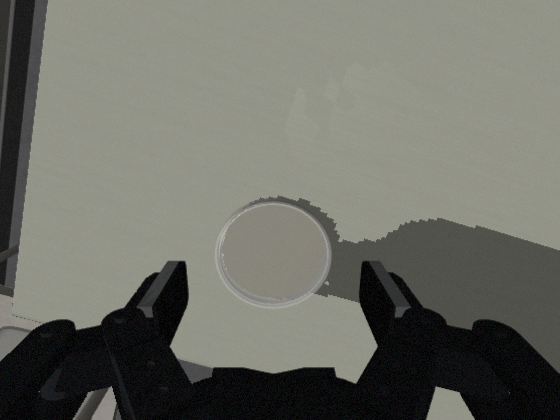

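The dish is at (274,253), nearly centred. I'll apply the small corrections and go down.

>>> arm_command(
  series=[
    [[0,-0.012,0.004,0.5,0.2,0.5,0.9],[0,0,0,1,0,0,0.9],[0,0,0,0.8,0,0,0.9],[0,0,0,0.3,0,0,0.9],[0,0,0,0,0,0,0.9],[0,0,0,0,0,0,0.9]],
  ],
)

```text
time: 50.9
tool_pos: [0.4212, 0.3587, 0.0236]
tcp_rot: [2.049, 0.322, -2.055]
wrist_force: [1.2, -0.1, -0.4]
width: 0.898
```

Run:
```python
from h import *
go(.422,.3595,.0195,YAW)
```

```text
t 50.9 pos [0.4212 0.3587 0.0236] yaw -72.1 w 0.898 F [ 1.2 -0.1 -0.4] q6 1.92
 turn [-0.002  0.003 -0.001] shift now cm [ 0.41 -0.05 -0.1 ] after turn [ 0.41 -0.05 -0.1 ]
```

>>> arm_command(
  series=[
    [[0,0.003,0,0.3,0,-0.1,0.9],[0,0,0,0.1,0,0,0.9],[0,0,0,0,0,0,0.7],[0,0,0,0,0,0,0.5],[0,0,0,0,0,0,0.5],[0,0,0,0,0,0,0.5]],
  ],
)

```text
time: 51.5
tool_pos: [0.4232, 0.3599, 0.0206]
tcp_rot: [2.056, 0.324, -2.05]
wrist_force: [-0.5, -0.1, 0.1]
width: 0.691
```

>>> arm_command(
  series=[
    [[0,0,0,-0.5,0,0,0.5],[0,0,0,-2,0,0,0.5],[0,0,0,-4,0,0,0.5],[0,0,0,-4.5,0,0,0.5],[0,0,0,-4.5,0,0,0.5],[0,0,0,-4.5,0,0,0.5],[0,0,0,-2,0,0,0.5],[0,0,0,-0.5,0,0,0.5]],
  ],
)

```text
time: 52.3
tool_pos: [0.4204, 0.358, 0.253]
tcp_rot: [2.048, 0.32, -2.055]
wrist_force: [0.3, -0.2, -0.4]
width: 0.692
```

Run:
```python
from h import *
go(*C,.2,YAW)
```

```text
t 52.3 pos [0.4204 0.358  0.253 ] yaw -72.1 w 0.692 F [ 0.3 -0.2 -0.4] q6 1.92
 turn [-0.002  0.004 -0.002] shift now cm [ 5.42 44.1   2.97] after turn [ 5.3  44.11  3.07]
```

>>> arm_command(
  series=[
    [[0,0,0,0,2,0.2,0.5],[0,0,0,0,4.4,0.3,0.5],[0,0,0,0,4.8,0.3,0.5],[0,0,0,0,4.8,0.3,0.5],[0,0,0,0,4.8,0.3,0.5],[0,0,0,0,4.8,0.3,0.5],[0,0,0,0,4.8,0.3,0.5],[0,0,0,0,4.8,0.3,0.5],[0,0,0,0,4,0.2,0.5],[0,0,0,0,2.5,0.1,0.5]],
  ],
)

```text
time: 53.3
tool_pos: [0.5221, -0.0577, 0.2432]
tcp_rot: [2.033, 0.333, -2.062]
wrist_force: [-0.2, 0.9, -0.5]
width: 0.693
```

>>> arm_command(
  series=[
    [[0,0,0,0,1,0,0.5],[0,0,0,0,0,0,0.5],[0,0,0,0,0,0,0.5]],
  ],
)

```text
time: 53.6
tool_pos: [0.5236, -0.0699, 0.2392]
tcp_rot: [2.031, 0.33, -2.073]
wrist_force: [0.3, 0.8, 0.3]
width: 0.687
```

Run:
```python
from h import *
go(.5285,-.071,.165,YAW)
```

```text
t 53.6 pos [ 0.5236 -0.0699  0.2392] yaw -71.9 w 0.687 F [0.3 0.8 0.3] q6 1.08
 turn [0.002 0.019 0.006] shift now cm [ 7.41  0.31 -0.57] after turn [ 7.42  0.26 -0.43]
```

>>> arm_command(
  series=[
    [[0,0.019,0.006,1,0.2,-0.4,0.5],[0,0,0,2,0,0,0.5],[0,0,0,2,0,0,0.5],[0,0,0,1,0,0,0.5],[0,0,0,0.4,0,0,0.5],[0,0,0,0,0,0,0.5],[0,0,0,0,0,0,0.5]],
  ],
)

```text
time: 54.3
tool_pos: [0.527, -0.0612, 0.1736]
tcp_rot: [2.047, 0.34, -2.045]
wrist_force: [-0.2, -0.5, -0.1]
width: 0.692
```

Run:
```python
from h import *
go(.5285,-.071,.149,YAW)
```

```text
t 54.3 pos [ 0.527  -0.0612  0.1736] yaw -71.3 w 0.692 F [-0.2 -0.5 -0.1] q6 1.08
 turn [ 0.012 -0.001  0.003] shift now cm [2.46 0.98 0.17] after turn [2.46 0.98 0.16]
```

>>> arm_command(
  series=[
    [[0.012,0,0.003,0.5,0.9,0.1,0.5],[0,0,0,0.7,0,0,0.5],[0,0,0,0.4,0,0,0.5],[0,0,0,0.1,0,0,0.5],[0,0,0,0,0,0,0.5],[0,0,0,0,0,0,0.5]],
  ],
)

```text
time: 54.9
tool_pos: [0.5309, -0.0716, 0.1575]
tcp_rot: [2.058, 0.322, -2.046]
wrist_force: [0.6, -0.2, -0.2]
width: 0.692
```

Run:
```python
from h import *
go(.5285,-.071,.149,YAW)
```

```text
t 54.9 pos [ 0.5309 -0.0716  0.1575] yaw -72.09 w 0.692 F [ 0.6 -0.2 -0.2] q6 1.08
 turn [-0.002 -0.005 -0.003] shift now cm [ 0.85 -0.13  0.21] after turn [ 0.85 -0.13  0.21]
```

>>> arm_command(
  series=[
    [[0,-0.005,-0.003,0.3,-0.1,0.2,0.5],[0,0,0,0.2,0,0,0.5],[0,0,0,0.1,0,0,0.5],[0,0,0,0,0,0,0.5]],
  ],
)

```text
time: 55.3
tool_pos: [0.5286, -0.0712, 0.1513]
tcp_rot: [2.053, 0.324, -2.053]
wrist_force: [-0.6, 0.4, -0.1]
width: 0.691
```

>>> arm_command(
  series=[
    [[0,0,0,0.1,0,0,0.5],[0,0,0,0,0,0,0.5]],
  ],
)

```text
time: 55.5
tool_pos: [0.5286, -0.0711, 0.1502]
tcp_rot: [2.053, 0.324, -2.053]
wrist_force: [0.3, -0.1, 0.8]
width: 0.694
```

>>> arm_command(
  series=[
    [[0,0,0,0.15,0,0,0.5],[0,0,0,0.05,0,0,0.5]],
  ],
)

```text
time: 55.7
tool_pos: [0.5288, -0.0711, 0.1483]
tcp_rot: [2.053, 0.324, -2.052]
wrist_force: [-0.4, -0.6, -0.0]
width: 0.692
```

>>> arm_command(
  series=[
    [[0,0,0,0.1,0,0,0.5],[0,0,0,0,0,0,0.5]],
  ],
)

```text
time: 55.9
tool_pos: [0.529, -0.0712, 0.1475]
tcp_rot: [2.054, 0.324, -2.052]
wrist_force: [-0.8, -0.5, 0.3]
width: 0.695
```

>>> arm_command(
  series=[
    [[0,0,0,0.12,0,0,0.5],[0,0,0,0.05,0,0,0.5]],
  ],
)

```text
time: 56.1
tool_pos: [0.5292, -0.0712, 0.1471]
tcp_rot: [2.054, 0.324, -2.052]
wrist_force: [-1.5, 0.4, 2.2]
width: 0.687
```

Contact. Releasing.

>>> arm_command(
  series=[
    [[0,0,0,0,0,0,0.75],[0,0,0,0,0,0,0.9],[0,0,0,0,0,0,0.9],[0,0,0,-1,0,0,0.9],[0,0,0,-4,0,0,0.9],[0,0,0,-4,0,0,0.9],[0,0,0,-2,0,0,0.9],[0,0,0,0,0,0,0.9]],
  ],
)

```text
time: 56.9
tool_pos: [0.5281, -0.0711, 0.2609]
tcp_rot: [2.052, 0.325, -2.055]
wrist_force: [0.1, -0.5, 0.4]
width: 0.899
```

Run:
```python
from h import *
go(.483,-.205,.16,YAW)
wst('w18.png',0)
im,d,K,E=cam('wrist'); P=pts(d,K,E).reshape(-1,3)
q=P[(P[:,2]>.104)&(P[:,2]<.116)&(np.hypot(P[:,0]-C[0],P[:,1]-C[1])<.065)&(np.hypot(P[:,0]-C[0],P[:,1]-C[1])>.034)]
print('panels wrist',len(q),cv2.minAreaRect((q[:,:2]*1000).astype(np.float32)))
im,d,K,E=cam('side','s18.png')
cv2.imwrite('pics/s18c.png',cv2.resize(im[160:260,240:340],None,fx=6,fy=6,interpolation=cv2.INTER_CUBIC))
```

```text
t 56.9 pos [ 0.5281 -0.0711  0.2609] yaw -72.08 w 0.899 F [ 0.1 -0.5  0.4] q6 1.08
 turn [-0.001  0.001  0.002] shift now cm [10.09 11.37  8.39] after turn [10.09 11.35  8.42]
wrist stack top 0.1396 mean [ 0.5328 -0.07  ] circ [532.5 -70.2] 30.9
panels wrist 1502 ((531.3146362304688, -69.6001205444336), (89.54564666748047, 70.04566955566406), 17.90682601928711)
```

View pics/w18.png

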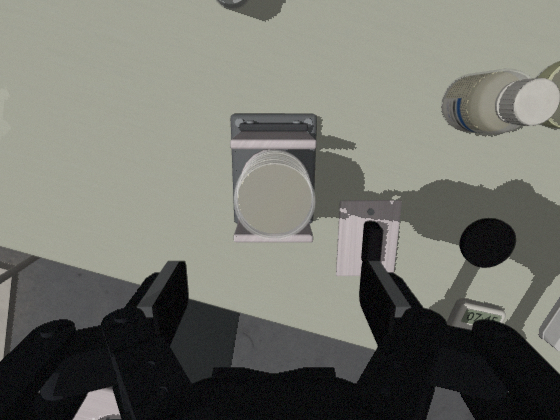

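View pics/s18c.png

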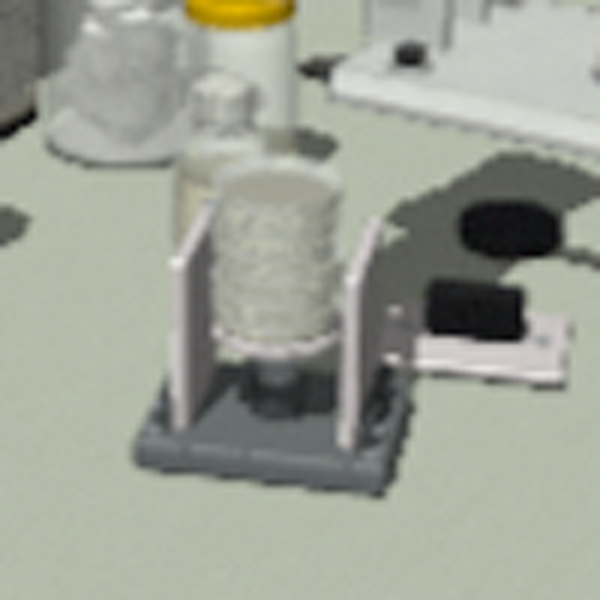

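All six dishes stand in one straight pile, at wrist (275,200) and in the side view between the panels. The top is at 0.140, centred within about 2 mm of the panels. I'll fetch the cover at (370,240).

>>> arm_command(
  series=[
    [[0,0,0,0,1.2,0.9,1],[0,0,0,0,2.6,2,1],[0,0,0,0,3,2.2,1],[0,0,0,1,2.5,1.9,1],[0,0,0,2.5,1.4,1,1],[0,0,0,3,0.5,0.3,1],[0,0,0,3,0,0,1],[0,0,0,2,0,0,1],[0,0,0,0.5,0,0,1],[0,0,0,0,0,0,1]],
  ],
)

```text
time: 58.05
tool_pos: [0.462, -0.2105, 0.1153]
tcp_rot: [2.022, 0.341, -2.096]
wrist_force: [-0.0, -0.6, 0.1]
width: 0.996
```

Run:
```python
from h import *
go(.4832,-.204,.09,YAW)
im,d,K,E=cam('wrist','w19.png')
P=pts(d,K,E).reshape(-1,3)
q=P[(P[:,2]>.006)&(P[:,2]<.02)&(np.hypot(P[:,0]-.483,P[:,1]+.205)<.1)]
print(cv2.minAreaRect((q[:,:2]*1000).astype(np.float32)))
q=P[(P[:,2]>.034)&(P[:,2]<.046)&(np.hypot(P[:,0]-.483,P[:,1]+.205)<.05)]
print('bar',cv2.minAreaRect((q[:,:2]*1000).astype(np.float32)))
im,d,K,E=scan()
```

```text
t 58.05 pos [ 0.462  -0.2105  0.1153] yaw -72.11 w 0.996 F [-0.  -0.6  0.1] q6 0.79
 turn [-0.002  0.033  0.021] shift now cm [ 2.45  0.09 -2.3 ] after turn [ 2.53  0.04 -2.22]
((483.20611572265625, -176.5699462890625), (108.83959197998047, 143.17929077148438), 6.03032922744751)
bar ((486.1592102050781, -203.18589782714844), (51.04637908935547, 15.992926597595215), 17.45888328552246)
[527.8 -69.2] [127.4  91.8] 20.6 mean [ 0.5034 -0.0589] 356 z 0.0247 col [131 131 130]
[ 415.1 -382.4] [57.2 62.2] 3.1 mean [ 0.4152 -0.3818] 364 z 0.0198 col [160 169 170]
```

View pics/w19.png

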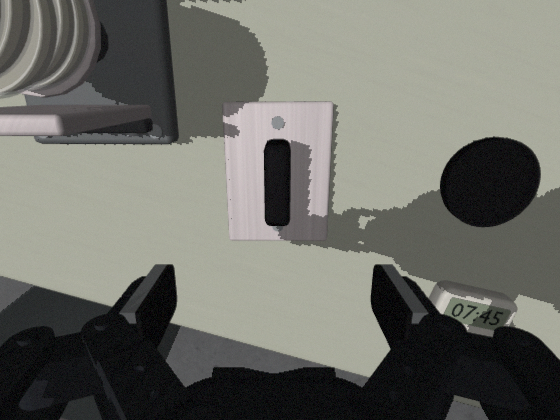

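The cover is undisturbed, with its bar at (277,183) and measured near (0.483,−0.204). Aligning and descending.

>>> arm_command(
  series=[
    [[0,0.033,0.021,0,0,-2.2,1],[0,0,0,0.5,0,0,1],[0,0,0,1,0,0,1],[0,0,0,0.5,0,0,1],[0,0,0,0,0,0,1],[0,0,0,0,0,0,1]],
  ],
)

```text
time: 58.75
tool_pos: [0.487, -0.2057, 0.0997]
tcp_rot: [2.058, 0.318, -2.04]
wrist_force: [0.9, 0.1, 0.7]
width: 1.0
```

Run:
```python
from h import *
go(.4832,-.204,.036,YAW)
```

```text
t 58.75 pos [ 0.487  -0.2057  0.0997] yaw -71.98 w 1.0 F [0.9 0.1 0.7] q6 0.81
 turn [ 0.    -0.007 -0.008] shift now cm [ 6.36 -0.33  0.36] after turn [ 6.37 -0.28  0.31]
```

>>> arm_command(
  series=[
    [[0,-0.007,-0.008,1,-0.2,0.3,1],[0,0,0,2,0,0,1],[0,0,0,2,0,0,1],[0,0,0,1,0,0,1],[0,0,0,0,0,0,1],[0,0,0,0,0,0,1]],
  ],
)

```text
time: 59.35
tool_pos: [0.4828, -0.2053, 0.037]
tcp_rot: [2.051, 0.326, -2.054]
wrist_force: [1.0, -0.2, 0.3]
width: 1.001
```

Run:
```python
from h import *
go(.4832,-.204,.036,YAW)
```

```text
t 59.35 pos [ 0.4828 -0.2053  0.037 ] yaw -72.01 w 1.001 F [ 1.  -0.2  0.3] q6 0.81
 turn [-0.     0.001  0.001] shift now cm [ 0.1  -0.11 -0.08] after turn [ 0.1  -0.11 -0.08]
```

>>> arm_command(
  series=[
    [[0,0,0,0,-0.1,-0.1,0.5],[0,0,0,0,0,0,0],[0,0,0,0,0,0,0],[0,0,0,0,0,0,0],[0,0,0,0,0,0,0],[0,0,0,0,0,0,0],[0,0,0,0,0,0,0],[0,0,0,0,0,0,0]],
  ],
  newtons=110,
)

```text
time: 60.15
tool_pos: [0.4856, -0.2048, 0.0403]
tcp_rot: [2.054, 0.323, -2.048]
wrist_force: [0.4, 0.1, -0.3]
width: 0.16
```

>>> arm_command(
  series=[
    [[0,0,0,-0.5,0,0,0],[0,0,0,-2,0,0,0],[0,0,0,-4,0,0,0],[0,0,0,-4.5,0,0,0],[0,0,0,-4.5,0,0,0],[0,0,0,-3,0,0,0],[0,0,0,-1,0,0,0],[0,0,0,0,0,0,0]],
  ],
)

```text
time: 60.95
tool_pos: [0.4817, -0.2032, 0.2398]
tcp_rot: [2.049, 0.329, -2.058]
wrist_force: [0.2, 0.1, -1.1]
width: 0.16
```

Run:
```python
from h import *
go(.529,-.0705,.23,YAW)
im,d,K,E=cam('side','s20.png')
cv2.imwrite('pics/s20c.png',cv2.resize(im[110:260,200:400],None,fx=4,fy=4))
```

```text
t 60.95 pos [ 0.4817 -0.2032  0.2398] yaw -72.01 w 0.16 F [ 0.2  0.1 -1.1] q6 0.81
 turn [-0.     0.004  0.004] shift now cm [  0.99 -11.16  -8.6 ] after turn [  0.98 -11.16  -8.6 ]
```

View pics/s20c.png

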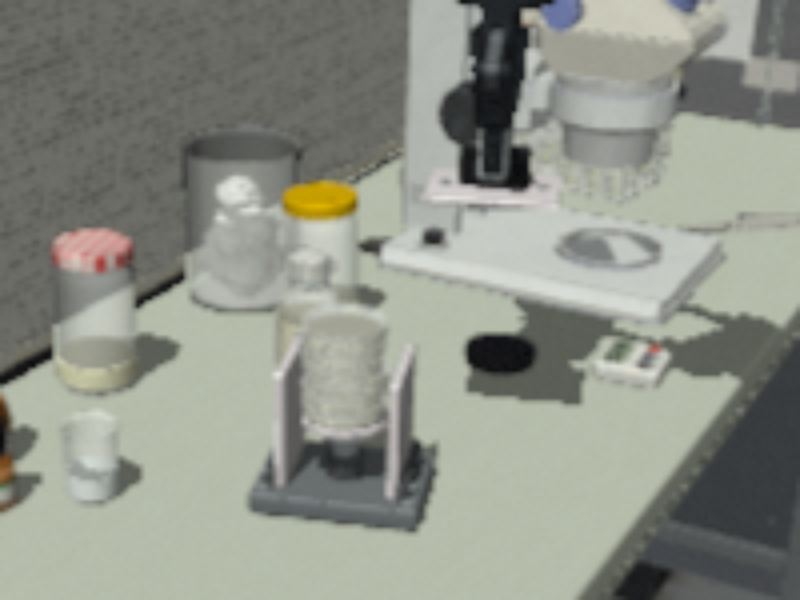

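The cover is held level and the pile still stands straight. Carrying the cover over it.

>>> arm_command(
  series=[
    [[0,0.004,0.004,0,-1.2,-0.9,0],[0,0,0,0,-2.5,-2,0],[0,0,0,0,-3,-2.4,0],[0,0,0,0,-2.5,-2,0],[0,0,0,0,-1.2,-1,0],[0,0,0,0,-0.3,-0.2,0],[0,0,0,0,0,0,0],[0,0,0,0,0,0,0]],
  ],
)

```text
time: 61.8
tool_pos: [0.521, -0.0647, 0.2188]
tcp_rot: [2.028, 0.339, -2.089]
wrist_force: [0.1, 0.1, -1.9]
width: 0.161
```

Run:
```python
from h import *
go(.5314,-.0713,.195,YAW)
```

```text
t 61.8 pos [ 0.521  -0.0647  0.2188] yaw -72.13 w 0.161 F [ 0.1  0.1 -1.9] q6 1.08
 turn [-0.002  0.027  0.019] shift now cm [ 2.34  0.99 -0.85] after turn [ 2.38  0.95 -0.78]
```

>>> arm_command(
  series=[
    [[0,0.027,0.019,0,0.5,-0.7,0],[0,0,0,0,0,0,0],[0,0,0,0,0,0,0],[0,0,0,0,0,0,0]],
  ],
)

```text
time: 62.2
tool_pos: [0.527, -0.0699, 0.2165]
tcp_rot: [2.051, 0.319, -2.06]
wrist_force: [0.5, -0.9, -0.8]
width: 0.162
```

Run:
```python
from h import *
go(.5314,-.0713,.185,YAW)
im,d,K,E=cam('wrist','w21.png')
```

```text
t 62.2 pos [ 0.527  -0.0699  0.2165] yaw -72.35 w 0.162 F [ 0.5 -0.9 -0.8] q6 1.09
 turn [-0.006  0.004  0.001] shift now cm [ 3.15  0.27 -0.4 ] after turn [ 3.15  0.27 -0.38]
```

View pics/w21.png

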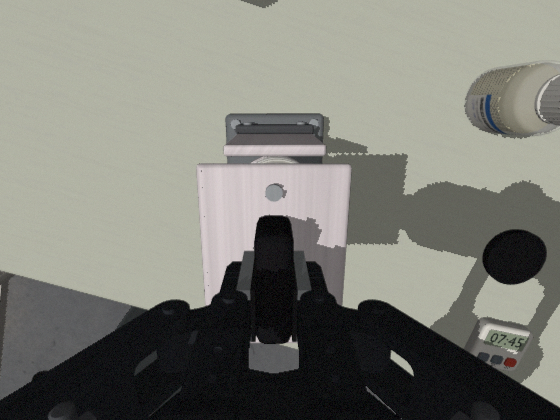

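The cover (274,235) is lined up with the carrier. Making small corrections and lowering.

>>> arm_command(
  series=[
    [[-0.006,0.004,0,0.5,0.2,-0.4,0],[0,0,0,0.9,0,0,0],[0,0,0,0.6,0,0,0],[0,0,0,0.2,0,0,0],[0,0,0,0,0,0,0],[0,0,0,0,0,0,0]],
  ],
)

```text
time: 62.85
tool_pos: [0.5312, -0.071, 0.1919]
tcp_rot: [2.051, 0.326, -2.054]
wrist_force: [-0.8, 0.9, -3.0]
width: 0.163
```

Run:
```python
from h import *
go(.5314,-.0713,.181,YAW)
```

```text
t 62.85 pos [ 0.5312 -0.071   0.1919] yaw -72.01 w 0.163 F [-0.8  0.9 -3. ] q6 1.08
 turn [-0.     0.001  0.002] shift now cm [ 1.09  0.04 -0.02] after turn [ 1.09  0.03 -0.01]
```

>>> arm_command(
  series=[
    [[0,0,0,0.4,0,0,0],[0,0,0,0.4,0,0,0],[0,0,0,0.3,0,0,0],[0,0,0,0.2,0,0,0]],
  ],
)

```text
time: 63.25
tool_pos: [0.5318, -0.071, 0.1789]
tcp_rot: [2.052, 0.326, -2.052]
wrist_force: [-1.5, 0.3, 5.8]
width: 0.158
```

>>> arm_command(
  series=[
    [[0,0,0,0.3,0,0,0],[0,0,0,0.3,0,0,0]],
  ],
)

```text
time: 63.45
tool_pos: [0.5321, -0.071, 0.1751]
tcp_rot: [2.053, 0.326, -2.051]
wrist_force: [-4.2, 0.4, 6.4]
width: 0.162
```

Run:
```python
from h import *
go(.5314,-.0713,.181,YAW)
im,d,K,E=cam('wrist','w22.png')
im,d,K,E=cam('side','s22.png')
cv2.imwrite('pics/s22c.png',cv2.resize(im[130:260,220:360],None,fx=4.5,fy=4.5,interpolation=cv2.INTER_CUBIC))
```

```text
t 63.45 pos [ 0.5321 -0.071   0.1751] yaw -71.99 w 0.162 F [-4.2  0.4  6.4] q6 1.08
 turn [ 0.    -0.001  0.   ] shift now cm [-0.59  0.01  0.08] after turn [-0.59  0.01  0.08]
```

View pics/s22c.png

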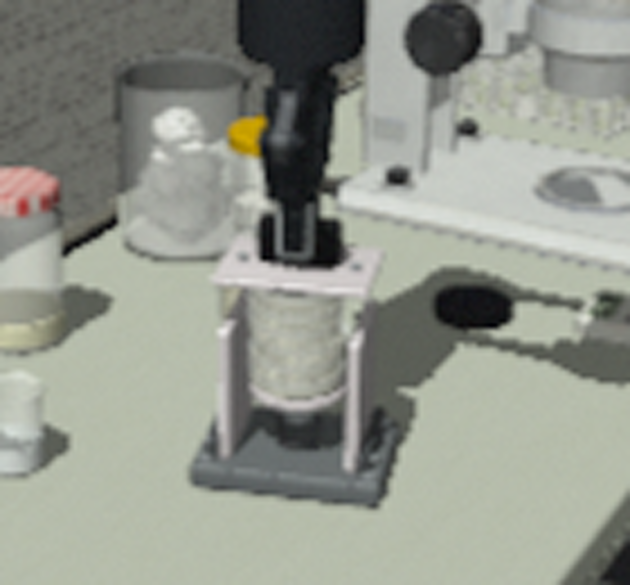

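The pile moves down straight with the cover on it. Continuing to press.

>>> arm_command(
  series=[
    [[0,0,0,0.4,0,0.05,0],[0,0,0,0.4,0,0,0],[0,0,0,0.4,0,0.05,0],[0,0,0,0.4,0,0,0]],
  ],
)

```text
time: 63.95
tool_pos: [0.532, -0.071, 0.1643]
tcp_rot: [2.055, 0.326, -2.049]
wrist_force: [-4.6, 0.5, 6.8]
width: 0.166
```

>>> arm_command(
  series=[
    [[0,0,0,0.4,0,0.05,0],[0,0,0,0.4,0,0,0],[0,0,0,0.4,0,0.05,0],[0,0,0,0.4,0,0,0]],
  ],
)

```text
time: 64.35
tool_pos: [0.5318, -0.071, 0.1533]
tcp_rot: [2.057, 0.326, -2.047]
wrist_force: [-3.8, 0.7, 7.9]
width: 0.162
```

Run:
```python
from h import *
go(.5314,-.0713,.145,YAW)
```

```text
t 64.35 pos [ 0.5318 -0.071   0.1533] yaw -71.99 w 0.162 F [-3.8  0.7  7.9] q6 1.07
 turn [ 0.    -0.005 -0.   ] shift now cm [0.83 0.01 0.05] after turn [0.83 0.01 0.05]
```

>>> arm_command(
  series=[
    [[0,-0.004,0,0.4,0,0.05,0],[0,-0.002,0,0.3,0,0,0],[0,-0.002,0,0.3,0,0,0]],
  ],
)

```text
time: 64.65
tool_pos: [0.5322, -0.0709, 0.147]
tcp_rot: [2.05, 0.324, -2.053]
wrist_force: [-3.9, 0.6, 5.9]
width: 0.163
```

>>> arm_command(
  series=[
    [[0,-0.002,0,0.25,0,0,0],[0,-0.001,0,0.25,0,0,0]],
  ],
)

```text
time: 64.85
tool_pos: [0.5323, -0.0709, 0.1453]
tcp_rot: [2.047, 0.324, -2.056]
wrist_force: [-10.4, 1.4, 20.2]
width: 0.164
```

Run:
```python
from h import *
go(.5314,-.0713,.145,YAW)
```

```text
t 64.85 pos [ 0.5323 -0.0709  0.1453] yaw -71.99 w 0.164 F [-10.4   1.4  20.2] q6 1.08
 turn [ 0.     0.005 -0.   ] shift now cm [0.03 0.01 0.1 ] after turn [0.03 0.01 0.1 ]
```

The force jumped to 20 N at the expected flush height. One more press and a look.

>>> arm_command(
  series=[
    [[0,0.003,0,0.35,0,0.05,0],[0,0.002,0,0.35,0,0,0]],
  ],
)

```text
time: 65.05
tool_pos: [0.5322, -0.0709, 0.1451]
tcp_rot: [2.052, 0.325, -2.051]
wrist_force: [-12.1, 1.7, 22.5]
width: 0.162
```

Run:
```python
from h import *
go(.5314,-.0713,.145,YAW)
im,d,K,E=cam('side','s23.png')
cv2.imwrite('pics/s23c.png',cv2.resize(im[130:260,220:360],None,fx=4.5,fy=4.5,interpolation=cv2.INTER_CUBIC))
```

```text
t 65.05 pos [ 0.5322 -0.0709  0.1451] yaw -71.98 w 0.162 F [-12.1   1.7  22.5] q6 1.08
 turn [ 0.    -0.001 -0.   ] shift now cm [0.01 0.01 0.09] after turn [0.01 0.01 0.09]
```

View pics/s23c.png

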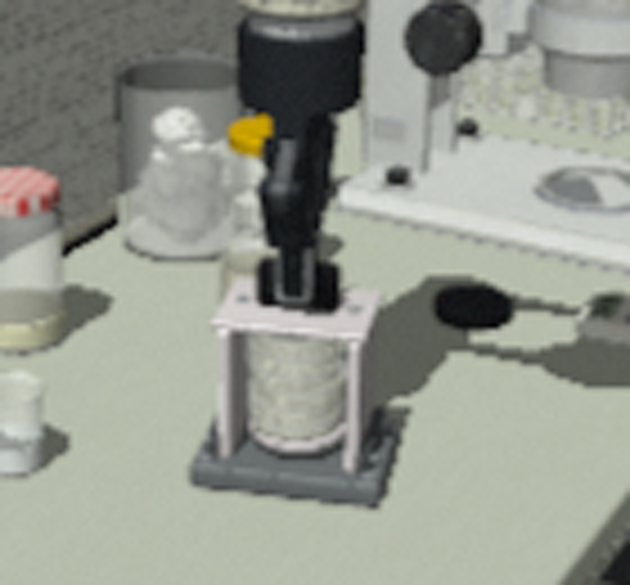

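The flange sits on both panels. Easing off, opening and rising.

>>> arm_command(
  series=[
    [[0,0,0,0,0,0,0],[0,0,0,0,0,0,0.3],[0,0,0,0,0,0,0.7],[0,0,0,0,0,0,1],[0,0,0,0,0,0,1],[0,0,0,-2,0,0,1],[0,0,0,-4,0,0,1],[0,0,0,-4,0,0,1],[0,0,0,-2,0,0,1],[0,0,0,0,0,0,1]],
  ],
)

```text
time: 66.1
tool_pos: [0.5315, -0.0708, 0.2664]
tcp_rot: [2.049, 0.327, -2.055]
wrist_force: [1.1, 0.1, 0.2]
width: 1.003
```

>>> arm_command(
  series=[
    [[0,0,0,0,-4,0,1],[0,0,0,0,-5,0,1],[0,0,0,0,-5,0,1],[0,0,0,0,-5,0,1],[0,0,0,0,-4,0,1],[0,0,0,0,-1,0,1],[0,0,0,0,0,0,1],[0,0,0,0,0,0,1]],
  ],
)

```text
time: 66.9
tool_pos: [0.4529, 0.1613, 0.2551]
tcp_rot: [2.04, 0.32, -2.067]
wrist_force: [-0.4, -0.2, 0.9]
width: 1.0
```

Run:
```python
from h import *
st()
im,d,K,E=cam('top','t24.png')
P=pts(d,K,E)[180:255,265:335].reshape(-1,3)
for lo,hi in((.105,.125),(.012,.024),(.13,.16)):
    q=P[(P[:,2]>lo)&(P[:,2]<hi)]; r=cv2.minAreaRect((q[:,:2]*1000).astype(np.float32)); print(lo,len(q),r,np.median(q[:,2]))
    if lo==.105: 
        A=np.c_[q[:,:2],np.ones(len(q))]; c=np.linalg.lstsq(A,q[:,2],rcond=None)[0]; print('plane slope',c)
print(flange(im,K,E,.115,(270,180,330,250)))
P=pts(d,K,E)
scan()
im,d,K,E=cam('side','s24.png')
cv2.imwrite('pics/s24c.png',cv2.resize(im[130:260,220:360],None,fx=4.5,fy=4.5,interpolation=cv2.INTER_CUBIC))
```

```text
{'time': np.float64(66.9), 'q': array([ 2.8980e-01, -1.0240e-01,  1.9949e+00,  7.0000e-04,  1.2623e+00,
        1.5497e+00]), 'tool_pos': array([0.4529, 0.1613, 0.2551]), 'tcp_rot': array([ 2.0398,  0.3204, -2.0671]), 'wrist_force': array([-0.3917, -0.2145,  0.9233]), 'torque': array([-0.0211,  0.0156,  0.0097]), 'width': np.float64(1.0003)}
[[-0.013  0.306 -0.952]
 [-0.003 -0.952 -0.306]
 [-1.    -0.001  0.013]]
0.105 663 ((530.7396240234375, -72.9207763671875), (98.40606689453125, 72.7332763671875), 17.5776424407959) 0.1138712077210573
plane slope [-0.00110698  0.00539275  0.11487763]
0.012 247 ((526.6566162109375, -71.88219451904297), (121.61542510986328, 90.95075225830078), 17.9648380279541) 0.017333680751220326
0.13 100 ((530.35791015625, -73.27558135986328), (51.90681076049805, 16.247020721435547), 18.095556259155273) 0.143056100957214
(array([ 0.54471613, -0.06884755]), array([70.78581238, 73.94324493]), np.float32(-1.2810237))
[527.5 -71.6] [123.5  91.4] 17.8 mean [ 0.502  -0.0597] 313 z 0.0253 col [116 119 123]
[ 521.9 -343.9] [59.9 59.9] 85.7 mean [ 0.5221 -0.3439] 289 z 0.0171 col [47 50 49]
[ 416.8 -382.2] [60.9 60.9] 2.5 mean [ 0.4153 -0.3816] 360 z 0.0197 col [176 185 186]
```

View pics/s24c.png

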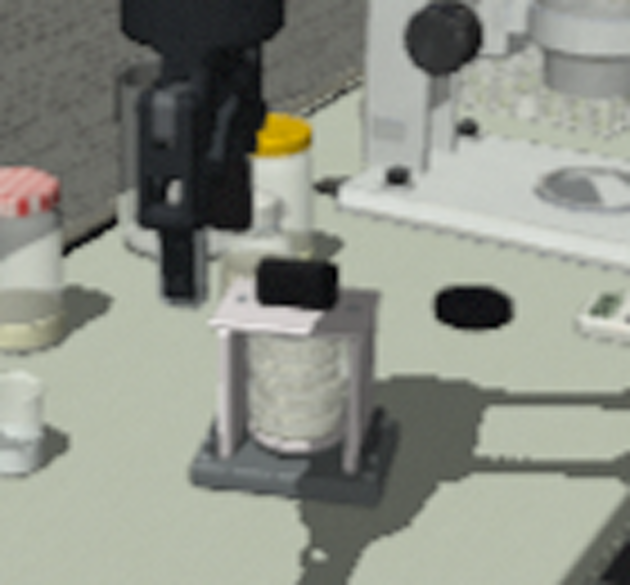

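View pics/t24.png

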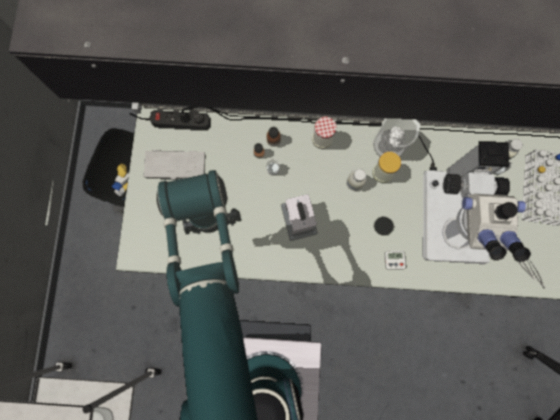

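Run:
```python
from h import *
z=np.load('pics/top0.npz'); d,K,E=[z[k] for k in('d','K','E')]
P=pts(d,K,E)[180:255,265:335].reshape(-1,3)
for lo,hi in((.105,.125),(.13,.16)):
    q=P[(P[:,2]>lo)&(P[:,2]<hi)]; print(np.median(q[:,2]), np.linalg.lstsq(np.c_[q[:,:2],np.ones(len(q))],q[:,2],rcond=None)[0])
bot.finish_job()
```

```text
0.11392968578984375 [-0.0025983  -0.00217482  0.11522432]
0.1433691275748652 [ 0.034139   -0.10286227  0.11792174]
the job is handed in; nothing more can be done
```

I handed the job in at about 67 s, with all six dishes piled and covered. No result was reported back.

**What I did**
- I lifted the cover off and set it flat on the bench, about 14 cm from the carrier.
- I gripped each dish, lowered it until I felt light contact (2–6 N), then let go. That left one straight pile on the platform, with its top at about 0.140 m. Each contact height was close to what I expected, so the platform barely moved.
- I put the cover back and pressed it down about 35 mm, until the force rose to about 22 N at the flush height.
- I opened the gripper and moved the arm well clear.

**Last checks**
- **Cover height:** the flange top reads 0.1139 m, the same as at the start when it was seated. The fitted tilt is about 0.005 rad.
- **Cover position:** it is about 3 mm off the carrier's centre and turned less than 1° from it.
- **Pile:** the side view shows the dishes level between the panels. Just before covering, the wrist camera put the top dish within 2 mm of the centre.
- **Bystanders:** the timer and the black look-alike dish measured where they started. I checked the bottle and beaker by eye only, and they appear unmoved.

**Disagreements**
- My colour-based check of the final cover pose gave a wrong rectangle (71 x 74 mm, not 98 x 72 mm) because the arm's shadow fell across the flange. I relied on the depth readings instead.
- The wrist camera read about 3 mm off from the top camera along x. I allowed for that.

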